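Put the thread spools away in the key-turned carousel box

TASK

Put the loose thread spools away in the round box, one spool to a compartment, leaving the compartment that already holds one as it is. Take the wing key from its hole, set it fully into the square socket in the middle of the clear cover and turn the cover only with the key, bringing its opening over an empty compartment for each spool. Then turn the cover shut, with the opening over the solid wooden sector, and stand the key back in its hole there; leave the shoe-cream tin and the jar where they are.

Things in the scene. Friction and masses are not known exactly. Their poses are not given: they have to be found in the camera images.
- thread_box: round thread box fixed to the bench: wooden drum 248 mm across, rim 62 mm high, floor 8 mm thick. Origin: centre of its underside, x towards the middle of the solid sector. Five 72 degree sectors: a solid one with the key's hole, and four compartments open above: straight-sided pockets, 60 mm wide, reaching outwards from 40 to 118 mm from the centre, 54 mm deep
- cover (a joint): angle (rad) of the flat clear cover on the drum (top 68, rim 70 mm above the bench): 0 = shut, its one opening over the solid sector, at a stop; grows counter-clockwise seen from above; 1.257, 2.513, 3.770, 5.027 = opening over compartment 1, 2, 3, 4; other stop at 5.15. Turns stiffly (0.2 N m) and stays where left
- opening (a point): middle of the opening in the cover, at the cover's top face, 79 mm from the cover's centre; the opening is a sector 62 degrees wide from 41 to 117 mm radius, edged in black; this point's x axis points outwards from the centre of the cover
- socket (a point): centre of the square socket in the steel hub of the cover, at the hub's top face, 72 mm above the bench; the hub is a plate 46 mm square; the socket is 21.6 mm square and 22 mm deep and turns with the cover, its sides along this point's x and y axes
- key: wing key, 55 mm high, 0.14 kg: square steel shank 20 mm wide and long with bevelled foot, round collar 38 mm across and 6 mm thick, upright black wing 44 mm long, 14 thick, 29 high. Origin: centre of the foot; z up, x along the wing, y across it; shank sides parallel to x and y. Seated in socket or hole, the collar rests on top and the foot is 20 mm below. Starts standing loosely in its hole
- key_hole (a point): centre of the key's hole at the top face of the solid sector, 62 mm above the bench, 79 mm from the centre of the box; a loose square hole 30 mm wide and 54 mm deep that takes the key at any angle, and can be reached only through the opening while the cover is shut
- well1 (a point): middle of compartment 1 at its floor, 8 mm above the bench and 79 mm from the centre of the box, 72 degrees counter-clockwise from the solid sector seen from above
- well2 (a point): middle of compartment 2 at its floor, 8 mm above the bench and 79 mm from the centre of the box, 144 degrees counter-clockwise from the solid sector seen from above
- well3 (a point): middle of compartment 3 at its floor, 8 mm above the bench and 79 mm from the centre of the box, 216 degrees counter-clockwise from the solid sector seen from above
- well4 (a point): middle of compartment 4 at its floor, 8 mm above the bench and 79 mm from the centre of the box, 288 degrees counter-clockwise from the solid sector seen from above
- spool_a_mid (a point): loose spool of waxed thread on the bench, wooden flanges 38 mm across, 48 mm tall, standing upright (it may be absent); this point is the middle of the spool on its axis, 24 mm above its foot; the point's z axis is the spool's axis. A loose thread end up to 30 mm long lies beside it and offers no resistance
- spool_b_mid (a point): loose spool of waxed thread on the bench, wooden flanges 38 mm across, 44 mm tall, standing upright (it may be absent); this point is the middle of the spool on its axis, 22 mm above its foot; the point's z axis is the spool's axis. A loose thread end up to 30 mm long lies beside it and offers no resistance
- spool_c_mid (a point): loose spool of waxed thread on the bench, wooden flanges 38 mm across, 52 mm tall, standing upright (it may be absent); this point is the middle of the spool on its axis, 26 mm above its foot; the point's z axis is the spool's axis. A loose thread end up to 30 mm long lies beside it and offers no resistance
- kept_1_mid (a point): spool of waxed thread, 38 mm across and 44 mm tall, already put away in compartment 1 (exactly one of the four put-away spools is present, the others are absent); this point is the middle of the spool on its axis
- kept_2_mid (a point): spool of waxed thread, 38 mm across and 48 mm tall, already put away in compartment 2 (exactly one of the four put-away spools is present, the others are absent); this point is the middle of the spool on its axis
- kept_3_mid (a point): spool of waxed thread, 38 mm across and 52 mm tall, already put away in compartment 3 (exactly one of the four put-away spools is present, the others are absent); this point is the middle of the spool on its axis
- kept_4_mid (a point): spool of waxed thread, 38 mm across and 44 mm tall, already put away in compartment 4 (exactly one of the four put-away spools is present, the others are absent); this point is the middle of the spool on its axis
- polish_tin: bystander: flat shoe-cream tin 71 mm across, 22 mm high, origin under its middle
- honey_jar: bystander: jar 64 mm across, 99 mm high, with a dark lid, origin under its middle
- lamp_foot (a point): middle of the round foot (166 mm across, 30 mm high) of the arm lamp, screwed to the bench, at the bench top: an obstacle to go round. Its thin stand rises from here almost upright to 0.78 m; from there a level arm at 0.75 m runs to the left and towards the robot, with the shade at its end, nowhere lower than 0.6 m
Mind the look-alikes: they are no part of the job. What is meant by the key is not orange, and is the smaller of those in its own colour.

How it is judged:
By the outcome, as a careful person would: the job done as asked, in the order asked, and still so for the second after the job is handed in, with the robot touching nothing.
Of kept_1, kept_2, kept_3, kept_4 only 1 to 1 are there at a start; the rules pass over those that are not, and their reading is None.
Of spool_a, spool_b, spool_c only 2 to 3 are there at a start; the rules pass over those that are not, and their reading is None.
At some moment in a run one of spool_a, spool_b, spool_c may be knocked a few centimetres aside while the robot is not near it.
It also fails if it takes over 200 s, if anything falls off the work surface, if the arm or the gripper's body presses on something with over 40 N, if the wrist force passes 120 N, or if a joint passes its speed limit or range.

ROBOT

A 6-joint arm with a two-finger parallel gripper is mounted at the origin on the work surface; the furniture and walls round the work are solid. World frame = base frame: x ahead of the robot, y to its left, z up, the work surface at z = 0. Lengths are in m, angles in rad, forces in N, time in s.
With the tool pointing down it reaches from about 0.3 to 0.825 m from the base axis. Payload 5.4 kg.
Tool frame: the origin (TCP) lies between the finger pads; the fingertips stand manip.tip_reach ahead of it and the grasp point (between the pads) lies 8 mm behind it (manip.tip_reach is the distance from the TCP to the fingertips, in m); z points along the fingers, y is the line along which they close (so a half turn about z gives the same grasp; the last joint's range is limited). The gripper opens to 92 mm and grips with 3 to 60 N. Pads are 20 mm wide; open, the fingers measure 128 mm over their backs; the gripper's body (75 mm by 189 mm) begins 69 mm behind the grasp point.
Start: joints at [1.124, 0.158, 1.597, -0, 1.386, -0.21], TCP at [0.135, 0.559, 0.226] pointing down, gripper open.
Joint ranges: [-2.91, 2.91], [-0.94, 2.29], [0.18, 2.7], [-1.29, 4.43], [0.17, 2.64], [-3, 3]. Speed limits (rad/s): [2.57, 2.57, 3.14, 3.14, 3.14, 3.14].

INTERFACE

Orientations are given as a unit quaternion [w, x, y, z].
In Python, from rig import manip gives the robot as it stands.
- The arm moves only by the tool apply_moves, never from a script. Its argument "moves" is a list of rows, each a list of 3 entries, a list of its own where there are three numbers: the opening, from 0 (shut) to 1 (fully open), then the shift along the tool's x, y, z in m, then the turn about the tool's z in rad. In form: [[claw, [dx, dy, dz], roll], ...]. A call has 1 to 5 rows; each row shifts and turns the commanded pose from where the row before left it, along the tool's axes as they then stand; what a row does not reach is not made up. A row lasts 1/12 s, in which the tool goes at most 41.7 mm and 7.16 degrees, less where a joint would pass 70% of its speed; a pose out of reach is approached as far as the arm can. A call is refused whole if a number of a shift passes 0.0417 or a number of a turn 0.125, either way. A call with a gripper value outside its range is refused whole. The fingers move at their own pace and stop on an object; "grip_force" is the grip in N (left out, the last holds). Time passes only in rows, so rows that do not move let the fingers close. It gives the time, the measured TCP pose, the force, the opening and the grip force at its end, in the units of the state.
- manip.read_state(): the state, without advancing time (a new reading comes with each control period).
- manip.read_camera(name): name is "scene" or "top" or "wrist"; returns the picture (420x560x3 uint8, blue, green, red); there is no depth.
- manip.calibration(name): a dict with "fx", "fy", "cx", "cy" (pixels), "xyz" and "orientation" of the camera in the world. Camera axes: x right, y down, z forward; pixel columns grow to the right and rows downward; lengths in m; the calibration is good to about 2 mm. A picture is of the moment at which its call begins: read the wrist's pose just before it. calibration takes no time and is no camera call; for the wrist camera it gives the pose at the moment of the call.
- manip.sign_off(): hands the job in; it is judged then, once.
Trained networks look in the newest picture that a camera, given by its name, has taken for a name from the list of things; names that differ only in an ending like _2 or _b are one class to them, and where a whole thing is asked for, a point or a joint stands for the part that bears it (a point fixed in the world has none). Each returns a list of dicts, best first, with "score" (0 to 1); they miss things now and then, are a little off and sometimes report something else, mostly with a low value. They report only what shows in the picture. A call takes as long as a camera call. They do not tell look-alikes from the thing itself.
- manip.silhouettes(thing, camera): "mask" (420x560 bool, what is visible of it) and "point" ([column, row] in pixels, amid what is visible of it).
The state is a dict: "clock": time; "qpos": joint angles; "qvel": joint speeds; "effort": joint torques, N m; "tcp_pos": TCP position; "ee_rot": TCP orientation; "force": force on the tool from outside, world axes, zero at the start; "ft_torque": the same for the moment, N m; "gripper_width": opening from 0.0 (shut) to 1.0 (fully open); "grip_force": force on a finger pad.
Only numpy, scipy, OpenCV 4.12 (cv2) and the standard library are available. Lean on these libraries where they do the work, as an engineer would, in place of code of your own. Each camera call takes 0.05 s, during which the arm holds its last target. There are 200 camera calls.

## Working session

There is one attempt and no reset: what is moved stays moved. The work goes in short steps, Python scripts to look and compute and a tool call to move; the robot and the scene stay as the last step left them, time stands still between calls to the robot, and variables do not carry over. Pictures are saved under pics/ and viewed, at most 14 in all, crops included, and the job is handed in when it is done.

Besides the shell and the picture viewer there is one more tool, called after "Call:" as name(argument=value, ...) on one line, values as JSON. apply_moves: Moves the arm, as the interface text tells. Its arguments: {"type":"object","properties":{"moves":{"type":"array","items":{"type":"array"}},"grip_force":{"type":"number"}},"required":["moves"]}

```bash
ls; mkdir -p pics
python3 - <<'E'
from rig import manip
import cv2
s=manip.read_state();print(s, manip.tip_reach)
for n in("scene","top"):
    cv2.imwrite(f"pics/{n}0.png",manip.read_camera(n)); print(n,manip.calibration(n))
E
```

```text
pics
{'clock': 0.0, 'qpos': array([ 1.12388460e+00,  1.59045126e-01,  1.59822143e+00, -2.42990553e-06,
        1.38622399e+00, -2.10107189e-01]), 'qvel': array([-7.00734121e-05, -1.16504677e-03,  2.63584028e-03,  4.09085622e-04,
       -1.68174658e-03, -1.06287970e-03]), 'effort': array([-6.42141858e-04, -3.85581207e+01, -3.22105730e+01,  7.00208754e-02,
        3.78598063e-02, -1.37275042e-04]), 'tcp_pos': array([0.13464843, 0.55838278, 0.22462654]), 'ee_rot': array([-3.05030246e-04,  1.18125537e-01,  9.92998216e-01, -8.98584600e-04]), 'force': array([-0.06133565, -0.75155678, -0.0454822 ]), 'ft_torque': array([-0.0090376 ,  0.04420476,  0.0011795 ]), 'grip_force': 0.0, 'gripper_width': 1.0008028599715975} 0.011
scene {'fx': 478.0034516540657, 'fy': 478.0034516540657, 'cx': 272.56875536136613, 'cy': 215.25332402762245, 'xyz': array([-0.09834378, -0.72603309,  0.50142508]), 'orientation': array([-0.52756458,  0.79398537, -0.25348919,  0.16433524])}
top {'fx': 519.7052362367193, 'fy': 519.7052362367193, 'cx': 276.1409382924579, 'cy': 204.8642258622954, 'xyz': array([0.36318802, 0.10597199, 1.19482128]), 'orientation': array([ 0.02844156, -0.6971261 ,  0.71555184, -0.03452293])}
```

View pics/top0.png

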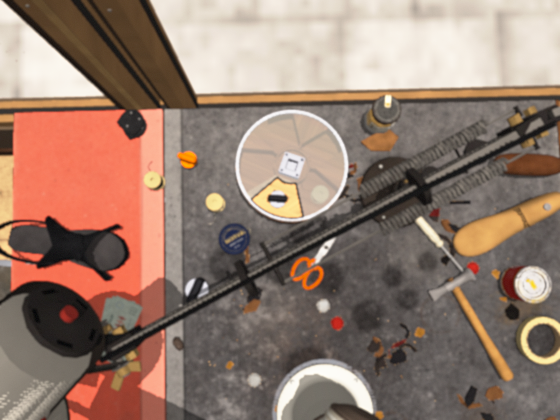

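View pics/scene0.png

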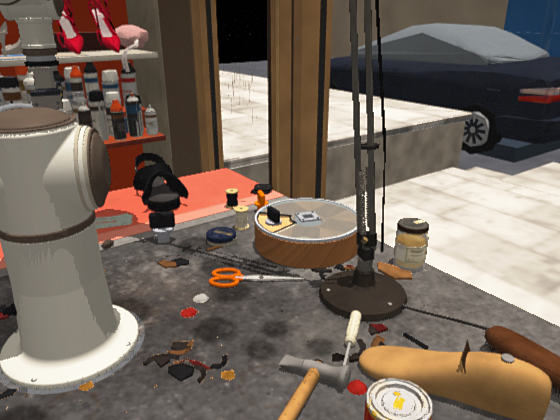

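Top view: box at about (292,165), shut, with the opening towards the robot. A black-winged key stands in its hole at (278,198), and a kept spool shows under the cover at (321,192). Loose spools are at (153,180) and (215,202). Look-alike keys are an orange one at (188,158) and a larger black one at (197,288). The lamp is at about (390,180).

```bash
cat > h.py <<'E'
from rig import manip
import numpy as np, cv2
from scipy.spatial.transform import Rotation as Ro
def R(q): return Ro.from_quat(np.roll(q,-1)).as_matrix()
def ray(cal,p):
    d=R(cal["orientation"])@np.array([(p[0]-cal["cx"])/cal["fx"],(p[1]-cal["cy"])/cal["fy"],1]);return cal["xyz"],d
def plane(cal,p,z):
    o,d=ray(cal,p);return o+d*(z-o[2])/d[2]
def proj(cal,X):
    c=R(cal["orientation"]).T@(np.asarray(X)-cal["xyz"]);return np.array([cal["fx"]*c[0]/c[2]+cal["cx"],cal["fy"]*c[1]/c[2]+cal["cy"]])
def tri(rays):
    A=0;b=0
    for o,d in rays:
        d=d/np.linalg.norm(d);P=np.eye(3)-np.outer(d,d);A=A+P;b=b+P@o
    return np.linalg.solve(A,b)
def tool():
    s=manip.read_state();M=R(s["ee_rot"]);return s,M
def go(X,yaw=None):
    """shift in tool axes to world point X (TCP); roll so that tool y (closing line) has world azimuth yaw"""
    s,M=tool();d=M.T@(np.asarray(X)-s["tcp_pos"])
    r=None
    if yaw is not None:
        az=np.arctan2(M[1,1],M[0,1]); r=(-(yaw-az)+np.pi/2)%np.pi-np.pi/2
    print("t",round(s["clock"],2),"tcp",s["tcp_pos"].round(4),"az_y",round(np.degrees(np.arctan2(M[1,1],M[0,1])),2),"tilt",M[:,2].round(4),"q6",s["qpos"][5].round(3),"shift",d.round(4),"roll",r, "f",s["force"].round(1),"g",s["gripper_width"].round(3))
E
python3 - <<'E'
from h import *
cals={n:manip.calibration(n) for n in("scene","top")}
for n in cals:
  manip.read_camera(n)
  for t in("thread_box","key","spool_a_mid","polish_tin","honey_jar","lamp_foot","kept_1_mid"):
    for r in manip.silhouettes(t,n):
      m=r["mask"];ys,xs=np.where(m)
      print(n,t,round(r["score"],2),np.round(r["point"]),xs.min(),xs.max(),ys.min(),ys.max(),m.sum(), plane(cals[n],r["point"],0.03).round(3))
go([0,0,0],0)
E
```

```text
scene thread_box 0.84 [306. 235.] 254 357 198 269 6185 [0.536 0.046 0.03 ]
scene thread_box 0.57 [222. 236.] 206 235 227 246 483 [0.376 0.154 0.03 ]
scene key 0.88 [161. 226.] 148 174 211 242 646 [0.285 0.291 0.03 ]
scene key 0.71 [274. 216.] 267 281 206 225 223 [0.54  0.181 0.03 ]
scene key 0.65 [226. 198.] 225 237 189 208 205 [0.506 0.362 0.03 ]
scene key 0.57 [263. 200.] 255 266 192 209 134 [0.582 0.29  0.03 ]
scene spool_a_mid 0.73 [240. 218.] 234 248 206 230 317 [0.466 0.223 0.03 ]
scene spool_a_mid 0.52 [228. 199.] 225 238 189 209 251 [0.511 0.355 0.03 ]
scene spool_a_mid 0.49 [313. 219.] 255 356 199 242 3176 [0.608 0.109 0.03 ]
scene polish_tin 0.86 [221. 236.] 206 235 228 245 471 [0.376 0.159 0.03 ]
scene honey_jar 0.8 [412. 245.] 393 428 218 271 1666 [ 0.694 -0.13   0.03 ]
scene lamp_foot 0.9 [366. 221.] 319 406 0 321 8784 [0.705 0.023 0.03 ]
top thread_box 0.84 [292. 164.] 237 347 110 222 9509 [0.559 0.057 0.03 ]
top key 0.71 [192. 290.] 186 208 277 301 405 [0.284 0.285 0.03 ]
top key 0.68 [278. 198.] 268 288 190 207 271 [0.482 0.09  0.03 ]
top key 0.56 [190. 156.] 178 197 
[... 278 characters left out ...]
.] 0 559 104 419 28876 [0.248 0.314 0.03 ]Traceback (most recent call last):
  File "<stdin>", line 9, in <module>
  File "h.py", line 24, in go
    print("t",round(s["clock"],2),"tcp",s["tcp_pos"].round(4),"az_y",round(np.degrees(np.arctan2(M[1,1],M[0,1])),2),"tilt",M[:,2].round(4),"q6",s["qpos"][5].round(3),"shift",d.round(4),"roll",r, "f",s["force"].round(1),"g",s["gripper_width"].round(3))
                                                                                                                                                                                                                               ^^^^^^^^^^^^^^^^^^^^^^^^
AttributeError: 'float' object has no attribute 'round'
```

```bash
sed -i 's/s\["gripper_width"\].round(3)/round(float(s["gripper_width"]),3)/' h.py
python3 - <<'E'
from h import *
s,M=tool();c=manip.calibration("wrist")
print("cam in tool",M.T@(c["xyz"]-s["tcp_pos"]),"\n",(M.T@R(c["orientation"])).round(3),c["fx"],c["cx"],c["cy"])
c=manip.calibration("top")
# rim circle fit from mask at z=.07 using hull of mask's upper edges
manip.read_camera("top")
for r in manip.silhouettes("thread_box","top")[:1]:
    k=max(cv2.findContours(r["mask"].astype(np.uint8),0,1)[0],key=len)[:,0]
    P=np.array([plane(c,p,.068) for p in k]);
    A=np.c_[2*P[:,:2],np.ones(len(P))];q=np.linalg.lstsq(A,(P[:,:2]**2).sum(1),rcond=None)[0];print("box",q[:2],np.sqrt(q[2]+q[:2]@q[:2]))
print("socket",plane(c,(291,165),.072),"key wing",plane(c,(278,199),.085),"kept",plane(c,(321,192),.05),"lamp",plane(c,(385,182),.0))
for p in((153,180),(215,202)):print("spool",plane(c,p,.048))
go([0.46,0.19,0.22])
E
```

```text
cam in tool [ 0.07721467 -0.00092305 -0.15883068] 
 [[ 0.    -0.962 -0.272]
 [ 1.    -0.     0.   ]
 [-0.    -0.272  0.962]] 376.851739631555 289.4302223450708 209.4139005643618
box [0.55065037 0.05883265] 0.12309908251624645
socket [0.54990579 0.06021805 0.072     ] key wing [0.47470611 0.0907838  0.085     ] kept [ 0.49137337 -0.00546077  0.05      ] lamp [ 0.51651384 -0.15972156  0.        ]
spool [0.5279471  0.36670708 0.048     ]
spool [0.47533009 0.22994304 0.048     ]
t 1.0 tcp [0.1349 0.5589 0.2256] az_y 76.43 tilt [-0. -0. -1.] q6 -0.21 shift [-0.4026 -0.2824  0.0056] roll None f [-0.4 -0.   0. ] g 1.001
```

Call:
apply_moves(moves=[[1, [-0.025, -0.01, 0.005], 0], [1, [-0.035, -0.02, 0.003], 0], [1, [-0.035, -0.02, 0.003], 0], [1, [-0.035, -0.02, 0], 0], [1, [-0.035, -0.02, 0], 0]])

```text
clock: 1.42
tcp_pos: [0.275, 0.4313, 0.2144]
ee_rot: [0.0, 0.118, 0.993, -0.0]
force: [0.9, 0.4, -0.5]
gripper_width: 0.995
grip_force: 0.0
```

Call:
apply_moves(moves=[[1, [-0.035, -0.02, 0], 0], [1, [-0.035, -0.02, 0], 0], [1, [-0.035, -0.02, 0], 0], [1, [-0.035, -0.025, 0], 0], [1, [-0.03, -0.025, 0], 0]])

```text
clock: 1.83
tcp_pos: [0.4143, 0.2852, 0.2149]
ee_rot: [0.0, 0.118, 0.993, 0.0]
force: [0.5, 0.1, 0.8]
gripper_width: 0.996
grip_force: 0.0
```

Call:
apply_moves(moves=[[1, [-0.03, -0.025, 0], 0], [1, [-0.025, -0.025, 0], 0], [1, [-0.01, -0.03, 0], 0], [1, [0, -0.01, 0], 0], [1, [0, 0, 0], 0]])

```text
clock: 2.25
tcp_pos: [0.4548, 0.1825, 0.2145]
ee_rot: [-0.0, 0.12, 0.993, -0.0]
force: [-0.2, 0.2, -0.6]
gripper_width: 1.003
grip_force: 0.0
```

Run:
```python
from h import *
go([0.48,0.17,0.22]); s=manip.read_state();print(s["qpos"].round(3))
c=manip.calibration("wrist"); im=manip.read_camera("wrist");cv2.imwrite("pics/w1.png",cv2.resize(im,(784,588),interpolation=cv2.INTER_CUBIC))
for t in("key","spool_a_mid","cover","socket","opening"):
    for r in manip.silhouettes(t,"wrist"):
      m=r["mask"];ys,xs=np.where(m)
      print(t,round(r["score"],2),np.round(r["point"]),xs.min(),xs.max(),ys.min(),ys.max(),m.sum(), plane(c,r["point"],0.05).round(3))
```

```text
t 2.25 tcp [0.4548 0.1825 0.2145] az_y 76.23 tilt [-4.e-04 -1.e-04 -1.e+00] q6 -1.196 shift [-0.0275 -0.0062 -0.0055] roll None f [-0.2  0.2 -0.6] g 1.003
[ 0.135 -0.056  1.842 -0.     1.356 -1.196]
key 0.82 [200. 242.] 160 218 222 262 1323 [0.479 0.091 0.05 ]
key 0.63 [435. 268.] 418 455 255 288 370 [0.556 0.297 0.05 ]
spool_a_mid 0.98 [498. 212.] 465 529 188 241 2306 [0.515 0.359 0.05 ]
cover 0.57 [210. 298.] 49 317 194 419 24989 [0.535 0.084 0.05 ]
socket 0.74 [214. 299.] 50 317 194 419 24547 [0.538 0.087 0.05 ]
socket 0.31 [198. 243.] 160 218 222 262 1340 [0.479 0.09  0.05 ]
opening 0.92 [211. 296.] 49 316 194 419 24558 [0.534 0.085 0.05 ]
opening 0.41 [207. 277.] 49 317 180 419 32673 [0.514 0.088 0.05 ]
```

View pics/w1.png

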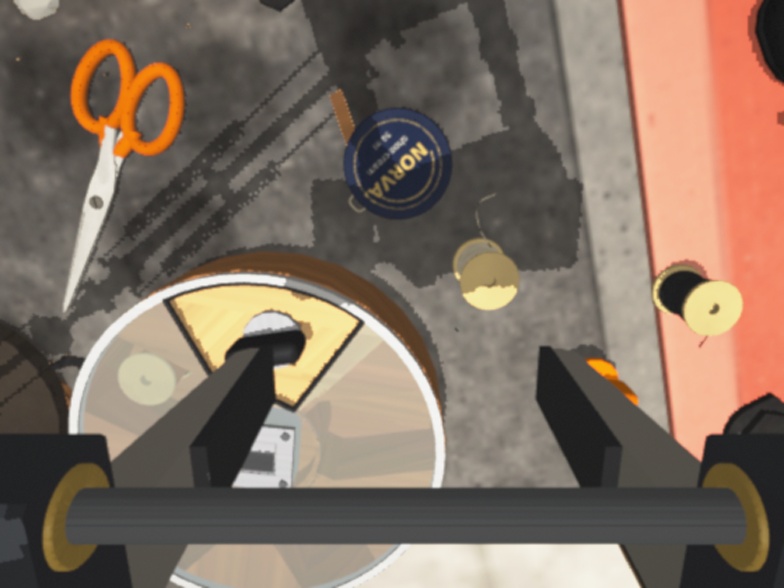

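Wrist view: the box with the black-edged opening, and the black-winged key with a white collar at (270,340). The two loose spools are at (490,280) and (710,305), the tin at (398,163). The orange key is partly seen at (610,380). I'll move over the box for a full, unoccluded view.

Call:
apply_moves(moves=[[1, [-0.034, -0.0165, 0], 0], [1, [-0.034, -0.0165, 0], 0], [1, [-0.034, -0.0165, 0], 0], [1, [-0.034, -0.0165, 0], 0], [1, [-0.034, -0.0165, 0], 0]])

```text
clock: 2.97
tcp_pos: [0.6019, 0.0641, 0.2144]
ee_rot: [-0.0, 0.117, 0.993, 0.0]
force: [0.3, -0.2, 0.5]
gripper_width: 1.005
grip_force: 0.0
```

Call:
apply_moves(moves=[[1, [0, 0, 0], 0], [1, [0, 0, 0], 0]])

```text
clock: 3.13
tcp_pos: [0.6014, 0.0639, 0.2138]
ee_rot: [-0.001, 0.119, 0.993, 0.0]
force: [-0.1, 1.8, -0.6]
gripper_width: 0.999
grip_force: 0.0
```

Run:
```python
from h import *
go([0.48,0.17,0.22])
c=manip.calibration("wrist"); im=manip.read_camera("wrist");np.save("w2.npy",im);import pickle;pickle.dump(c,open("w2.pkl","wb"));cv2.imwrite("pics/w2.png",cv2.resize(im,(784,588),interpolation=cv2.INTER_CUBIC))
for t in("key","spool_a_mid","kept_1_mid"):
    for r in manip.silhouettes(t,"wrist"):
      m=r["mask"];ys,xs=np.where(m)
      print(t,round(r["score"],2),np.round(r["point"]),xs.min(),xs.max(),ys.min(),ys.max(),m.sum(), plane(c,r["point"],0.05).round(3))
```

```text
t 3.13 tcp [0.6014 0.0639 0.2138] az_y 76.38 tilt [-1.2e-03  4.0e-04 -1.0e+00] q6 -1.427 shift [ 0.143   0.0745 -0.0061] roll None f [-0.1  1.8 -0.6] g 0.999
key 0.8 [531. 100.] 505 559 77 120 1749 [0.571 0.275 0.05 ]
key 0.68 [288.  25.] 255 318 0 55 2568 [0.469 0.094 0.05 ]
key 0.42 [263. 139.] 113 423 0 277 62715 [0.549 0.053 0.05 ]
spool_a_mid 0.17 [289.  27.] 255 318 0 55 2534 [0.47  0.095 0.05 ]
kept_1_mid 0.37 [265. 132.] 113 423 0 277 69305 [0.544 0.056 0.05 ]
```

View pics/w2.png

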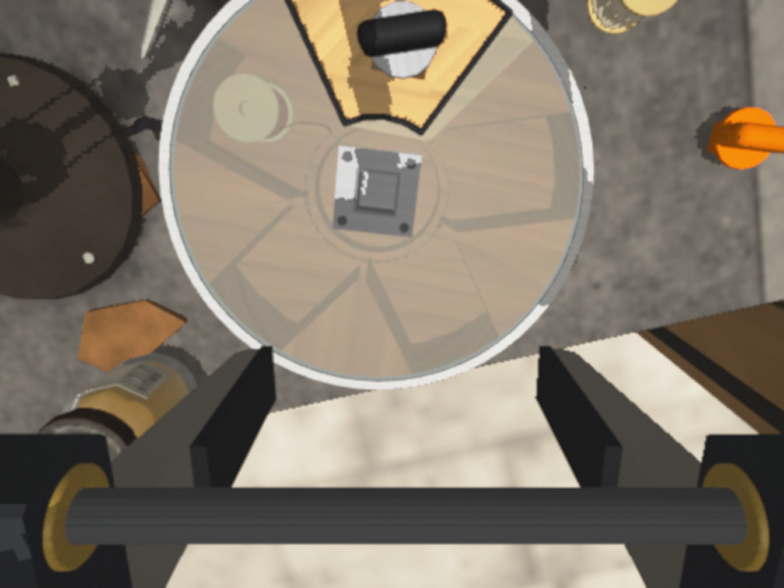

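```bash
cat > m.py <<'E'
from h import *
import pickle
im=np.load("w2.npy");c=pickle.load(open("w2.pkl","rb"))
f=lambda p,z:plane(c,np.array(p)/1.4,z)[:2]
hub=np.array([f(p,.072) for p in((344,146),(424,152),(411,237),(333,230))]);C=hub.mean(0)
print("hub",C,[np.degrees(np.arctan2(*(hub[j]-hub[i])[::-1])).round(1) for i,j in((0,1),(1,2),(3,2),(0,3))],[np.linalg.norm(hub[j]-hub[i]).round(4) for i,j in((0,1),(1,2),(3,2),(0,3))])
# rim outer points at z .07
rim=np.array([f(p,.07) for p in((160,170),(172,240),(230,327),(300,372),(376,389),(450,378),(520,338),(570,270),(594,180),(580,95))])
A=np.c_[2*rim,np.ones(len(rim))];q=np.linalg.lstsq(A,(rim**2).sum(1),rcond=None)[0];print("rim",q[:2],np.sqrt(q[2]+q[:2]@q[:2]))
for a,b in(((290,0),(345,124)),((508,12),(424,131))):
    u=f(a,.068)-f(b,.068);print("edge az",np.degrees(np.arctan2(u[1],u[0])))
for p in((345,124),(424,131)):
    u=f(p,.068)-q[:2];print("corner",np.linalg.norm(u),np.degrees(np.arctan2(u[1],u[0])))
w=[f(p,.097) for p in((360,35),(446,22))];u=w[1]-w[0];print("wing",np.mean(w,0),np.linalg.norm(u),np.degrees(np.arctan2(u[1],u[0])))
print("collar",f((403,40),.068))
g=cv2.cvtColor(im,cv2.COLOR_BGR2GRAY)[0:60,240:340]
_,b=cv2.threshold(g,70,255,1);k=max(cv2.findContours(b,0,1)[0],key=cv2.contourArea);r=cv2.minAreaRect(k);bx=cv2.boxPoints(r)+[240,0];print(bx.round(1),[plane(c,x,.095)[:2].round(4) for x in bx])
print("kept",f((248,107),.05))
E
python3 m.py
```

```text
hub [0.54769524 0.06033719] [np.float64(72.2), np.float64(-22.1), np.float64(71.2), np.float64(-23.1)] [np.float64(0.0441), np.float64(0.0477), np.float64(0.0449), np.float64(0.047)]
rim [0.54783684 0.05994716] 0.12185188025228463
edge az -170.13564678800577
edge az 130.29871412491687
corner 0.04078341282547488 -168.2726767254753
corner 0.042174806900929555 128.24384762679236
wing [0.47439826 0.09270815] 0.04129822328555143 84.21509185593972
collar [0.4743194  0.09268362]
[[253.   15.2]
 [315.6   4.7]
 [320.   31. ]
 [257.4  41.4]] [array([0.4655, 0.071 ]), array([0.4692, 0.113 ]), array([0.4855, 0.1124]), array([0.4818, 0.0696])]
kept [ 0.48458611 -0.00207336]
```

The wrist view shows the hub at (378,191), the opening edges, and the key wing from (360,35) to (446,22). The kept spool is at (248,107), in compartment 1.

Key candidates (top view): black in the hole at (278,198), larger black-winged at (192,290), orange at (190,156). The one in the hole fits: it is not orange, and is the smaller of the two black ones. I'll confirm in an enlarged crop.

Run:
```python
from h import *
im=cv2.imread("pics/scene0.png")[185:250,140:300];cv2.imwrite("pics/crop.png",cv2.resize(im,None,fx=4.9,fy=4.9,interpolation=cv2.INTER_CUBIC))
go([0.475,0.092,0.16],np.radians(-5))
```

```text
t 3.33 tcp [0.6    0.0656 0.2148] az_y 76.54 tilt [-1.e-04  2.e-04 -1.e+00] q6 -1.427 shift [ 0.1277 -0.0034  0.0548] roll 1.4231396331797654 f [0.1 0.1 1.3] g 0.999
```

View pics/crop.png

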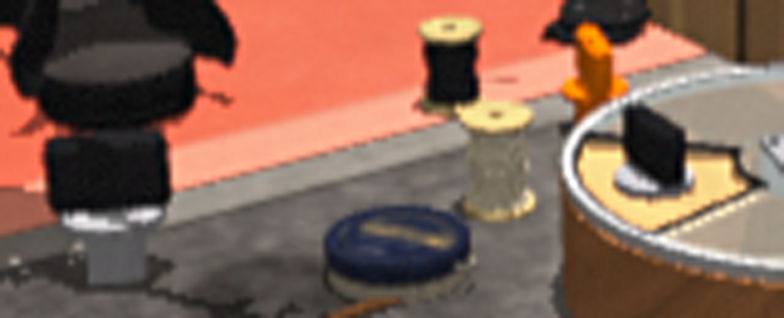

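The crop shows the black key in the hole at (655,150), smaller than the free-standing black one at (108,205); orange at (595,65). So the key in the hole is the one. Two spools are seen, with black and with white thread.

Call:
apply_moves(moves=[[1, [0.032, -0.001, 0.01], 0], [1, [0.032, -0.001, 0.01], 0], [1, [0.032, -0.001, 0.01], 0], [1, [0.032, 0, 0.01], 0], [1, [0, 0, 0], 0.12]])

```text
clock: 3.75
tcp_pos: [0.4667, 0.0939, 0.1698]
ee_rot: [-0.006, 0.176, 0.984, -0.0]
force: [-0.6, 0.4, -0.4]
gripper_width: 0.999
grip_force: 0.0
```

Call:
apply_moves(moves=[[1, [0, 0, 0], 0.12], [1, [0, 0, 0], 0.12], [1, [0, 0, 0], 0.12], [1, [0, 0, 0], 0.12], [1, [0, 0, 0], 0.12]])

```text
clock: 4.17
tcp_pos: [0.4748, 0.0923, 0.1749]
ee_rot: [0.0, 0.462, 0.887, 0.0]
force: [-0.6, 0.0, 0.4]
gripper_width: 1.0
grip_force: 0.0
```

Call:
apply_moves(moves=[[1, [0, 0, 0], 0.12], [1, [0, 0, 0], 0.12], [1, [0, 0, 0], 0.12], [1, [0, 0, 0], 0.12], [1, [0, 0, 0], 0.12]])

```text
clock: 4.58
tcp_pos: [0.4749, 0.0923, 0.1749]
ee_rot: [0.0, 0.704, 0.711, 0.0]
force: [0.5, -0.2, -0.8]
gripper_width: 0.999
grip_force: 0.0
```

Call:
apply_moves(moves=[[1, [0, 0, 0], 0.1], [1, [0, 0, 0], 0], [1, [0, 0, 0], 0]])

```text
clock: 4.83
tcp_pos: [0.4751, 0.0919, 0.1749]
ee_rot: [0.0, 0.735, 0.678, 0.0]
force: [-0.1, 0.5, -0.1]
gripper_width: 1.003
grip_force: 0.0
```

Run:
```python
from h import *
go([0.475,0.092,0.084],np.radians(-5))
c=manip.calibration("wrist"); im=manip.read_camera("wrist");cv2.imwrite("pics/w3.png",cv2.resize(im,(784,588),interpolation=cv2.INTER_CUBIC))
np.save("w3.npy",im);import pickle;pickle.dump(c,open("w3.pkl","wb"))
print("expected wing top centre",proj(c,[.475,.092,.097])*1.4,proj(c,[.475+.022*np.cos(1.4835),.092+.022*np.sin(1.4835),.097])*1.4)
```

```text
t 4.83 tcp [0.4751 0.0919 0.1749] az_y -4.69 tilt [ 6.e-04  0.e+00 -1.e+00] q6 0.023 shift [ 0.     -0.0002  0.0909] roll 0.0053397333167737315 f [-0.1  0.5 -0.1] g 1.003
expected wing top centre [405.98651677 311.68765564] [406.26603009 266.09121098]
```

View pics/w3.png

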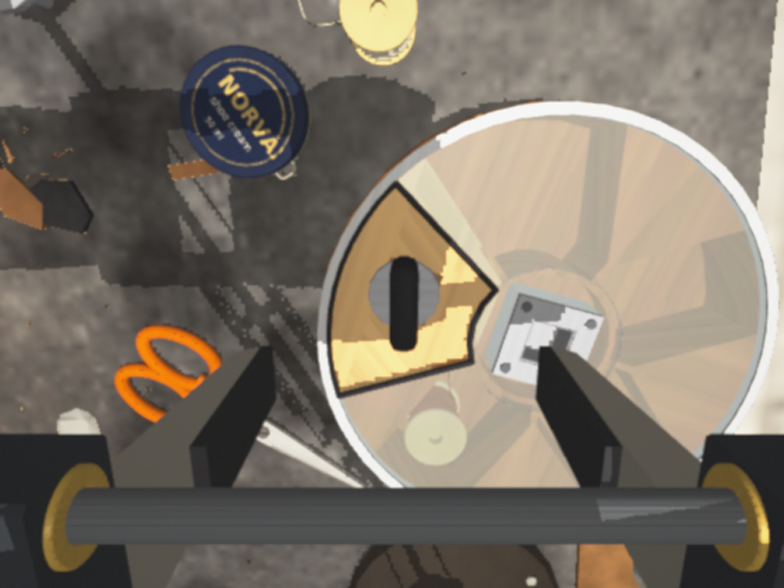

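Run:
```python
from h import *
import pickle
c=pickle.load(open("w3.pkl","rb"))
f=lambda p,z:plane(c,np.array(p)/1.4,z)[:2]
az=lambda a,b,z:np.degrees(np.arctan2(*(f(b,z)-f(a,z))[::-1]))
print("hub edges",az((518,284),(603,316),.072),az((518,284),(492,368),.072))
print("open",az((497,290),(397,184),.068),az((472,362),(340,394),.068))
print("rim",);rim=np.array([f(p,.07) for p in((318,300),(345,190),(400,136),(470,108),(580,100),(690,145),(740,198),(778,290),(770,370),(742,430))])
A=np.c_[2*rim,np.ones(len(rim))];q=np.linalg.lstsq(A,(rim**2).sum(1),rcond=None)[0];print("rim",q[:2],np.sqrt(q[2]+q[:2]@q[:2]))
print("wing ends top",f((404,256),.097),f((404,350),.097),"collar top-left/right",f((369,293),.068),f((439,293),.068))
```

```text
hub edges -25.529193974586917 -108.23610665474042
open 129.04142158247677 -169.88648510611827
rim
rim [0.54284154 0.05798284] 0.1260371382713943
wing ends top [0.47626951 0.11871126] [0.47247373 0.07279736] collar top-left/right [0.45580884 0.09451258] [0.49232154 0.09152247]
```

Call:
apply_moves(moves=[[1, [0.001, 0, 0.03], 0], [1, [0.001, 0, 0.03], 0], [1, [0, 0, 0.02], 0], [1, [0, 0, 0.01], 0], [0.6, [0, 0, 0], 0]], grip_force=50)

```text
clock: 5.3
tcp_pos: [0.4737, 0.0935, 0.0824]
ee_rot: [-0.002, 0.736, 0.677, -0.002]
force: [-0.4, 0.8, -0.2]
gripper_width: 0.946
grip_force: 0.0
```

Call:
apply_moves(moves=[[0.3, [0, 0, 0], 0], [0, [0, 0, 0], 0], [0, [0, 0, 0], 0], [0, [0, 0, 0], 0], [0, [0, 0, 0], 0]])

```text
clock: 5.72
tcp_pos: [0.4765, 0.0932, 0.0855]
ee_rot: [0.001, 0.737, 0.676, 0.001]
force: [-0.9, -0.2, -0.2]
gripper_width: 0.586
grip_force: 0.0
```

Call:
apply_moves(moves=[[0, [0, 0, 0], 0], [0, [0, 0, 0], 0], [0, [0, 0, 0], 0], [0, [0, 0, 0], 0], [0, [0, 0, 0], 0]])

```text
clock: 6.13
tcp_pos: [0.4757, 0.0932, 0.0846]
ee_rot: [-0.0, 0.737, 0.676, -0.0]
force: [-0.3, -0.0, 0.6]
gripper_width: 0.229
grip_force: 0.0
```

Call:
apply_moves(moves=[[0, [0, 0, 0], 0], [0, [0, 0, 0], 0], [0, [0, 0, 0], 0]])

```text
clock: 6.38
tcp_pos: [0.4756, 0.0932, 0.0845]
ee_rot: [-0.0, 0.737, 0.676, -0.0]
force: [-0.8, -0.1, 0.3]
gripper_width: 0.146
grip_force: 50.0
```

Call:
apply_moves(moves=[[0, [0, 0, -0.01], 0], [0, [0, 0, -0.025], 0], [0, [0, 0, -0.025], 0], [0, [0, 0, -0.02], 0], [0, [0, 0, 0], 0]])

```text
clock: 6.8
tcp_pos: [0.4789, 0.0931, 0.1697]
ee_rot: [0.003, 0.737, 0.676, 0.003]
force: [0.8, -0.2, -0.2]
gripper_width: 0.146
grip_force: 50.0
```

Run:
```python
from h import *
import pickle
go([0.548,0.060,0.16],np.radians(-110.5))
s,M=tool();print("grip",s["grip_force"])
c=manip.calibration("wrist"); im=manip.read_camera("wrist");cv2.imwrite("pics/w4.png",cv2.resize(im,(784,588),interpolation=cv2.INTER_CUBIC))
pickle.dump((c,s,M),open("w4.pkl","wb"))
```

```text
t 6.8 tcp [0.4789 0.0931 0.1697] az_y -4.92 tilt [ 9.1e-03 -4.0e-04 -1.0e+00] q6 0.03 shift [-0.0271  0.0716  0.0103] roll -1.298947063723638 f [ 0.8 -0.2 -0.2] g 0.146
grip 49.999544620513916
```

View pics/w4.png

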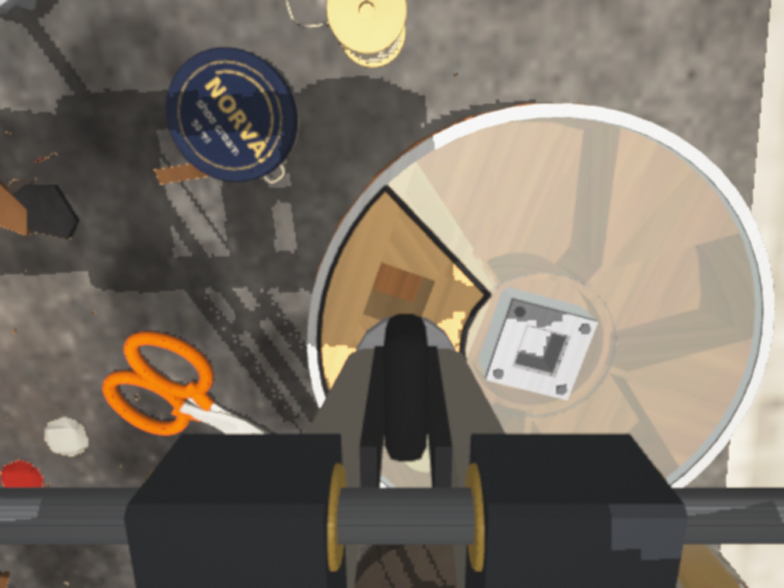

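Run:
```python
from h import *
import pickle
c,s,M=pickle.load(open("w4.pkl","rb"))
f=lambda p,z:plane(c,np.array(p)/1.4,z)
h=np.array([f(p,.072)[:2] for p in((513,296),(598,322),(572,401),(487,373))])
print("hub",h.mean(0),[np.degrees(np.arctan2(*(h[j]-h[i])[::-1])).round(1) for i,j in((0,1),(1,2),(3,2),(0,3))],[np.linalg.norm(h[j]-h[i]).round(4) for i,j in((0,1),(1,2),(3,2),(0,3))])
print("socket hole", f((543,350),.068)[:2])
ztop=s["tcp_pos"][2]+.0125
for p in((406,313),(405,460)):
    print("wing end in tool",M.T@(f(p,ztop)-s["tcp_pos"]))
# collar outline: far edge  (tool z .0845-.068=+.0165)
print("collar top edge",M.T@(f((405,308),s["tcp_pos"][2]-.0165)-s["tcp_pos"]))
```

```text
hub [0.54842905 0.06012967] [np.float64(-22.4), np.float64(-106.9), np.float64(-24.5), np.float64(-110.0)] [np.float64(0.0468), np.float64(0.0458), np.float64(0.0493), np.float64(0.0439)]
socket hole [0.54965624 0.05780873]
wing end in tool [ 0.02872615 -0.00020206 -0.01249266]
wing end in tool [-0.02016338 -0.00049688 -0.01251184]
collar top edge [ 0.02114497 -0.00053521  0.01650295]
```

Call:
apply_moves(moves=[[0, [-0.0133, 0.035, 0.005], 0], [0, [-0.0133, 0.035, 0.005], 0], [0, [0, 0, 0], 0.12], [0, [0, 0, 0], 0.12], [0, [0, 0, 0], 0.12]])

```text
clock: 7.27
tcp_pos: [0.5422, 0.0604, 0.1518]
ee_rot: [-0.001, 0.848, 0.53, -0.002]
force: [-0.1, 0.6, -1.3]
gripper_width: 0.147
grip_force: 50.0
```

Call:
apply_moves(moves=[[0, [0, 0, 0], 0.12], [0, [0, 0, 0], 0.12], [0, [0, 0, 0], 0.12], [0, [0, 0, 0], 0.12], [0, [0, 0, 0], 0.12]])

```text
clock: 7.68
tcp_pos: [0.5419, 0.0608, 0.1524]
ee_rot: [-0.001, 0.967, 0.257, -0.002]
force: [-0.5, -0.5, -2.3]
gripper_width: 0.147
grip_force: 50.0
```

Call:
apply_moves(moves=[[0, [0, 0, 0], 0.12], [0, [0, 0, 0], 0.12], [0, [0, 0, 0], 0.12], [0, [0, 0, 0], 0.12], [0, [0, 0, 0], 0.12]])

```text
clock: 8.1
tcp_pos: [0.5419, 0.0608, 0.1524]
ee_rot: [-0.0, 0.999, -0.041, -0.002]
force: [0.9, -1.1, -1.6]
gripper_width: 0.148
grip_force: 50.0
```

Call:
apply_moves(moves=[[0, [0, 0, 0], 0.12], [0, [0, 0, 0], 0.12], [0, [0, 0, 0], 0.04], [0, [0, 0, 0], 0], [0, [0, 0, 0], 0]])

```text
clock: 8.52
tcp_pos: [0.5422, 0.0608, 0.153]
ee_rot: [0.0, 0.984, -0.176, -0.001]
force: [1.4, -0.1, -1.8]
gripper_width: 0.15
grip_force: 50.0
```

Run:
```python
from h import *
go([0.5463,0.0607,0.125],np.radians(-110.4))
```

```text
t 8.52 tcp [0.5422 0.0608 0.153 ] az_y -110.26 tilt [-2.6e-03  3.0e-04 -1.0e+00] q6 1.815 shift [ 0.0039 -0.0013  0.028 ] roll 0.002361170073239993 f [ 1.4 -0.1 -1.8] g 0.15
```

Call:
apply_moves(moves=[[0, [0.004, -0.0013, 0.014], 0], [0, [0, 0, 0.014], 0], [0, [0, 0, 0.008], 0], [0, [0, 0, 0.004], 0], [0, [0, 0, 0.003], 0]])

```text
clock: 8.93
tcp_pos: [0.5478, 0.0604, 0.1116]
ee_rot: [0.0, 0.984, -0.176, 0.0]
force: [1.1, -0.2, -0.4]
gripper_width: 0.148
grip_force: 50.0
```

Call:
apply_moves(moves=[[0, [0, 0, 0.002], 0], [0, [0, 0, 0.002], 0], [0, [0, 0, 0], 0]])

```text
clock: 9.18
tcp_pos: [0.5478, 0.0604, 0.1076]
ee_rot: [0.0, 0.984, -0.177, 0.001]
force: [3.1, -1.4, -2.2]
gripper_width: 0.149
grip_force: 50.0
```

Run:
```python
from h import *
go([0.5463,0.0607,0.0945],np.radians(-110.4));print(manip.read_state()["ft_torque"])
```

```text
t 9.18 tcp [0.5478 0.0604 0.1076] az_y -110.34 tilt [ 1.2e-03 -3.0e-04 -1.0e+00] q6 1.816 shift [-0.0016  0.0003  0.0131] roll 0.0010106540763725747 f [ 3.1 -1.4 -2.2] g 0.149
[-0.13318911 -0.30628425  0.01435675]
```

Call:
apply_moves(moves=[[0, [0, 0, 0.004], 0], [0, [0, 0, 0.004], 0], [0, [0, 0, 0.003], 0], [0, [0, 0, 0.002], 0], [0, [0, 0, 0], 0]])

```text
clock: 9.6
tcp_pos: [0.5479, 0.0604, 0.0946]
ee_rot: [0.0, 0.984, -0.177, 0.001]
force: [3.3, -1.0, -3.1]
gripper_width: 0.151
grip_force: 50.0
```

Run:
```python
from h import *
go([0.5463,0.0607,0.0945],np.radians(-110.4));print(manip.read_state()["ft_torque"])
```

```text
t 9.6 tcp [0.5479 0.0604 0.0946] az_y -110.35 tilt [ 1.e-03 -3.e-04 -1.e+00] q6 1.817 shift [-0.0016  0.0002  0.0001] roll 0.0007980097833126809 f [ 3.3 -1.  -3.1] g 0.151
[-0.20299526 -0.5779785  -0.02041187]
```

Call:
apply_moves(moves=[[0, [0, 0, 0.001], 0], [0, [0, 0, 0], 0], [0, [0, 0, 0.001], 0], [0, [0, 0, 0], 0]])

```text
clock: 9.93
tcp_pos: [0.548, 0.0604, 0.0945]
ee_rot: [0.0, 0.984, -0.177, 0.0]
force: [-2.3, -1.6, 11.0]
gripper_width: 0.15
grip_force: 50.0
```

Call:
apply_moves(moves=[[0, [0, 0, 0], -0.06], [0, [0, 0, 0], -0.1], [0, [0, 0, 0], -0.1], [0, [0, 0, 0], -0.1], [0, [0, 0, 0], -0.1]], grip_force=60)

```text
clock: 10.35
tcp_pos: [0.5486, 0.0599, 0.0945]
ee_rot: [0.001, 0.999, 0.055, 0.001]
force: [-0.1, -3.0, 9.4]
gripper_width: 0.148
grip_force: 60.0
```

Call:
apply_moves(moves=[[0, [0, 0, 0], -0.1], [0, [0, 0, 0], -0.1], [0, [0, 0, 0], -0.1], [0, [0, 0, 0], -0.1], [0, [0, 0, 0], -0.1]])

```text
clock: 10.77
tcp_pos: [0.5485, 0.0602, 0.0945]
ee_rot: [0.001, 0.954, 0.3, 0.001]
force: [-0.8, -1.5, 9.8]
gripper_width: 0.145
grip_force: 60.0
```

Run:
```python
from h import *
go([0.5482,0.0600,0.0945],np.radians(33.6));s=manip.read_state();print(s["ft_torque"],R(s["ee_rot"]).T@s["force"])
```

```text
t 10.77 tcp [0.5485 0.0602 0.0945] az_y -55.1 tilt [ 2.1e-03 -6.0e-04 -1.0e+00] q6 0.852 shift [-0.0003 -0.      0.    ] roll -1.5481587431311565 f [-0.8 -1.5  9.8] g 0.145
[-0.33358792  0.26312339 -0.22927818] [-1.44824306  0.78722842 -9.84298331]
```

Call:
apply_moves(moves=[[0, [0, 0, 0], -0.11], [0, [0, 0, 0], -0.11], [0, [0, 0, 0], -0.11], [0, [0, 0, 0], -0.11], [0, [0, 0, 0], -0.11]])

```text
clock: 11.18
tcp_pos: [0.5482, 0.0604, 0.0945]
ee_rot: [0.001, 0.837, 0.548, 0.001]
force: [-0.3, -0.5, 9.9]
gripper_width: 0.15
grip_force: 60.0
```

Call:
apply_moves(moves=[[0, [0, 0, 0], -0.11], [0, [0, 0, 0], -0.11], [0, [0, 0, 0], -0.11], [0, [0, 0, 0], -0.11], [0, [0, 0, 0], -0.11]])

```text
clock: 11.6
tcp_pos: [0.548, 0.0604, 0.0945]
ee_rot: [0.0, 0.656, 0.754, 0.0]
force: [-3.1, -1.5, 10.2]
gripper_width: 0.15
grip_force: 60.0
```

Call:
apply_moves(moves=[[0, [0, 0, 0], -0.11], [0, [0, 0, 0], -0.11], [0, [0, 0, 0], -0.11], [0, [0, 0, 0], -0.11], [0, [0, 0, 0], -0.06]])

```text
clock: 12.02
tcp_pos: [0.5477, 0.0603, 0.0945]
ee_rot: [0.0, 0.449, 0.893, -0.0]
force: [-3.6, -1.6, 12.9]
gripper_width: 0.146
grip_force: 60.0
```

Call:
apply_moves(moves=[[0, [0, 0, 0], 0], [0, [0, 0, -0.001], 0], [0.3, [0, 0, 0], 0], [0.5, [0, 0, 0], 0], [0.5, [0, 0, 0], 0]])

```text
clock: 12.43
tcp_pos: [0.5466, 0.0608, 0.0929]
ee_rot: [-0.001, 0.451, 0.892, -0.0]
force: [-0.1, -0.2, -0.1]
gripper_width: 0.342
grip_force: 0.0
```

Call:
apply_moves(moves=[[0.7, [0, 0, 0], 0], [0.7, [0, 0, 0], 0], [0.7, [0, 0, -0.03], 0], [1, [0, 0, -0.04], 0], [1, [0, 0, -0.04], 0]])

```text
clock: 12.85
tcp_pos: [0.5461, 0.0608, 0.2035]
ee_rot: [-0.002, 0.451, 0.892, -0.001]
force: [1.1, 0.1, 0.3]
gripper_width: 0.701
grip_force: 0.0
```

Run:
```python
from h import *
go([0.52,0.28,0.2],np.radians(33.6))
c=manip.calibration("wrist"); im=manip.read_camera("wrist");cv2.imwrite("pics/w5.png",cv2.resize(im,(784,588),interpolation=cv2.INTER_CUBIC))
s,M=tool();print(M.round(3))
import pickle;pickle.dump((c,s,M),open("w5.pkl","wb"))
for r in manip.silhouettes("spool_a_mid","wrist"):print(r["score"],r["point"],plane(c,r["point"],.03),r["mask"].sum())
manip.read_camera("top");ct=manip.calibration("top")
for r in manip.silhouettes("spool_a_mid","top"):print(r["score"],r["point"],plane(ct,r["point"],.03),r["mask"].sum())
manip.read_camera("scene");ct=manip.calibration("scene")
for r in manip.silhouettes("spool_a_mid","scene"):print(r["score"],r["point"],plane(ct,r["point"],.025),r["mask"].sum())
```

```text
t 12.85 tcp [0.5461 0.0608 0.2035] az_y 36.33 tilt [-3.9e-03  5.0e-04 -1.0e+00] q6 -0.743 shift [0.1921 0.1089 0.0037] roll 0.04758043056777694 f [1.1 0.1 0.3] g 0.701
[[-0.593  0.805  0.013]
 [ 0.806  0.593 -0.001]
 [-0.008  0.009 -1.   ]]
0.77 [153.3, 181.1] [0.52801376 0.37013759 0.03      ] 321
0.59 [229.1, 198.1] [0.52087955 0.36976733 0.025     ] 210
```

View pics/w5.png

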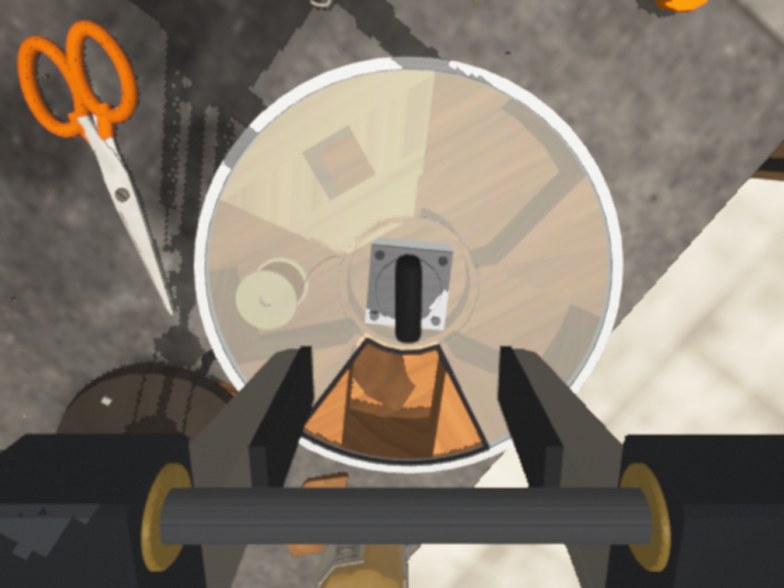

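The opening is now over empty compartment 2, at (395,400). The key stands in the socket at (408,300), and the kept spool is at (266,300). Next, the spools.

Call:
apply_moves(moves=[[1, [0.0345, 0.0205, 0], 0.012], [1, [0.0345, 0.0205, 0], 0.012], [1, [0.0345, 0.0205, 0], 0.012], [1, [0.0345, 0.0205, 0], 0.012], [1, [0, 0, 0], 0]])

```text
clock: 13.57
tcp_pos: [0.5319, 0.2263, 0.2011]
ee_rot: [-0.002, 0.47, 0.882, -0.0]
force: [-0.4, 0.5, -0.3]
gripper_width: 1.003
grip_force: 0.0
```

Call:
apply_moves(moves=[[1, [0, 0, 0], 0], [1, [0, 0, 0], 0]])

```text
clock: 13.73
tcp_pos: [0.5337, 0.22, 0.2018]
ee_rot: [-0.001, 0.473, 0.881, -0.001]
force: [-0.3, 0.2, -0.1]
gripper_width: 1.002
grip_force: 0.0
```

Run:
```python
from h import *
go([0.475,0.23,0.1],np.radians(33.6))
c=manip.calibration("wrist"); im=manip.read_camera("wrist");cv2.imwrite("pics/w6.png",cv2.resize(im,(784,588),interpolation=cv2.INTER_CUBIC))
for r in manip.silhouettes("spool_a_mid","wrist"):
    ys,xs=np.where(r["mask"]);print(r["score"],r["point"],plane(c,r["point"],.03),r["mask"].sum(),xs.min(),xs.max(),ys.min(),ys.max())
```

```text
t 13.73 tcp [0.5337 0.22   0.2018] az_y 33.61 tilt [-0.0032 -0.0011 -1.    ] q6 -0.404 shift [ 0.0407 -0.043   0.1019] roll 0.00011063986259829406 f [-0.3  0.2 -0.1] g 1.002
0.63 [387.2, 34.8] [0.52645789 0.37054146 0.03      ] 2689 356 417 6 65
```

View pics/w6.png

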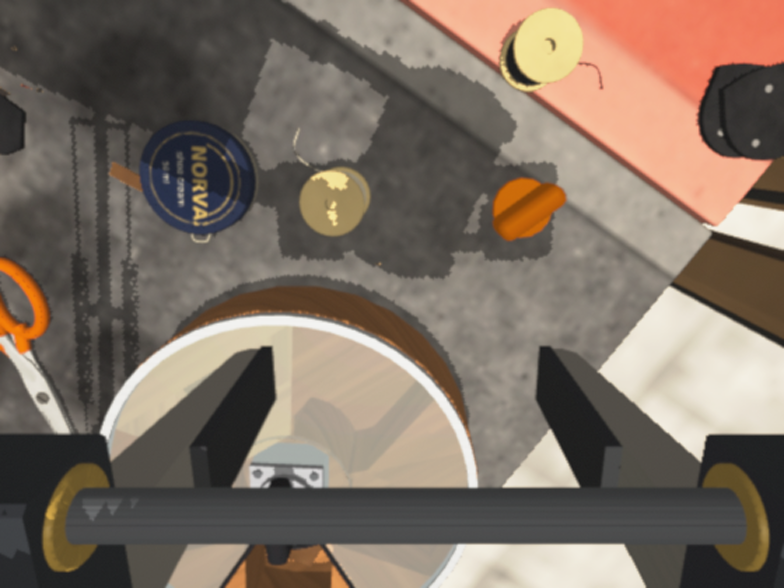

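The white spool's top flange is at (333,203), the black one's at (548,46). The orange key is at (525,208), well clear. No third spool is seen.

Run:
```python
from h import *
c=manip.calibration("wrist")
for p,b in(((333,203),(340,198)),((548,46),(536,57))):
    for z in(.044,.048,.052):print(z,plane(c,np.array(p)/1.4,z)[:2].round(4), "flange px",378*1.4*.038/ (R(c["orientation"]).T@(plane(c,np.array(p)/1.4,z)-c["xyz"]))[2])
im=cv2.imread("pics/w6.png");g=im[...,2]
X=plane(c,np.array((333,203))/1.4,.048);go([X[0],X[1],.1],np.radians(33.6))
```

```text
0.044 [0.4739 0.2304] flange px 63.890229257074715
0.048 [0.4741 0.231 ] flange px 64.70561999349222
0.052 [0.4744 0.2317] flange px 65.5420924185396
0.044 [0.5281 0.3692] flange px 69.07626113305629
0.048 [0.5277 0.3682] flange px 69.95783792639696
0.052 [0.5272 0.3671] flange px 70.86220762948071
t 13.83 tcp [0.5344 0.2192 0.2025] az_y 33.49 tilt [-1.9e-03 -7.0e-04 -1.0e+00] q6 -0.404 shift [ 0.0431 -0.0435  0.1027] roll -0.0019705528734990096 f [ 0.5 -0.7 -0.2] g 1.0
```

Call:
apply_moves(moves=[[0.8, [0.0145, -0.0145, 0.02], 0], [0.7, [0.0145, -0.0145, 0.03], 0], [0.7, [0.0143, -0.0145, 0.035], 0], [0.7, [0, 0, 0.035], 0], [0.7, [0, 0, 0.0355], 0]], grip_force=15)

```text
clock: 14.25
tcp_pos: [0.4737, 0.2315, 0.0468]
ee_rot: [0.0, 0.473, 0.881, 0.0]
force: [0.9, 1.2, 0.2]
gripper_width: 0.703
grip_force: 0.0
```

Call:
apply_moves(moves=[[0.6, [0, 0, 0], 0], [0.5, [0, 0, 0], 0], [0.3, [0, 0, 0], 0], [0.3, [0, 0, 0], 0], [0.3, [0, 0, 0], 0]])

```text
clock: 14.67
tcp_pos: [0.4768, 0.2328, 0.0509]
ee_rot: [0.002, 0.473, 0.881, 0.002]
force: [-0.2, -0.1, 4.3]
gripper_width: 0.406
grip_force: 15.0
```

Call:
apply_moves(moves=[[0.3, [0, 0, 0], 0], [0.3, [0, 0, 0], 0]])

```text
clock: 14.83
tcp_pos: [0.4768, 0.2329, 0.0508]
ee_rot: [0.002, 0.473, 0.881, 0.002]
force: [-0.6, -1.6, 6.7]
gripper_width: 0.409
grip_force: 15.0
```

Run:
```python
from h import *
a=np.radians(303.6);X=np.array([.5482,.06])+.083*np.array([np.cos(a),np.sin(a)]);print(X)
go([X[0],X[1],.16],np.radians(33.6))
```

```text
[ 0.5941315  -0.00913246]
t 14.83 tcp [0.4768 0.2329 0.0508] az_y 33.58 tilt [ 5.1e-03  8.0e-04 -1.0e+00] q6 -0.359 shift [-0.2667 -0.0356 -0.1088] roll -0.000387754841590926 f [-0.6 -1.6  6.7] g 0.409
```

Call:
apply_moves(moves=[[0.3, [0, 0, -0.015], 0], [0.3, [0, 0, -0.03], 0], [0.3, [0, 0, -0.04], 0], [0.3, [0, 0, -0.04], 0], [0.3, [0, 0, 0], 0]])

```text
clock: 15.25
tcp_pos: [0.4799, 0.234, 0.1832]
ee_rot: [0.006, 0.473, 0.881, 0.006]
force: [0.0, 0.7, -0.2]
gripper_width: 0.409
grip_force: 15.0
```

Run:
```python
from h import *
go([.594,-.009,.176],np.radians(33.6))
c=manip.calibration("wrist"); im=manip.read_camera("wrist");cv2.imwrite("pics/w7.png",im[150:420,120:440])
```

```text
t 15.25 tcp [0.4799 0.234  0.1832] az_y 33.59 tilt [ 0.0166  0.004  -0.9999] q6 -0.359 shift [-0.2655 -0.0395  0.0081] roll -0.00011911581852341868 f [ 0.   0.7 -0.2] g 0.409
```

View pics/w7.png

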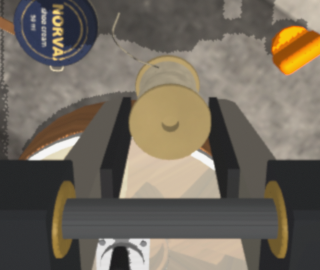

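Call:
apply_moves(moves=[[0.3, [-0.02, -0.003, 0], 0], [0.3, [-0.035, -0.005, 0], 0], [0.3, [-0.035, -0.005, 0], 0], [0.3, [-0.035, -0.005, 0], 0], [0.3, [-0.035, -0.005, 0], 0]])

```text
clock: 15.72
tcp_pos: [0.5436, 0.0852, 0.1723]
ee_rot: [-0.001, 0.473, 0.881, -0.0]
force: [0.3, 0.6, -0.6]
gripper_width: 0.408
grip_force: 15.0
```

Call:
apply_moves(moves=[[0.3, [-0.035, -0.005, 0], 0], [0.3, [-0.035, -0.005, 0], 0], [0.3, [-0.028, -0.005, 0], 0], [0.3, [0, 0, 0], 0], [0.3, [0, 0, 0], 0]])

```text
clock: 16.13
tcp_pos: [0.5852, -0.0045, 0.1721]
ee_rot: [-0.001, 0.474, 0.881, -0.0]
force: [-0.3, 0.3, -0.1]
gripper_width: 0.41
grip_force: 15.0
```

Run:
```python
from h import *
go([.594,-.009,.0745],np.radians(33.6))
c=manip.calibration("wrist"); im=manip.read_camera("wrist");cv2.imwrite("pics/w8.png",im[100:420,60:480])
s,M=tool();
P=s["tcp_pos"];
for z in(-.005,0,.005):print("spool top in tool",M.T@(plane(c,(290,272),P[2]+z)-P))
```

```text
t 16.13 tcp [ 0.5852 -0.0045  0.1721] az_y 33.43 tilt [-1.5e-03  6.0e-04 -1.0e+00] q6 -0.798 shift [-0.0087  0.005   0.0976] roll -0.002970395342686949 f [-0.3  0.3 -0.1] g 0.41
spool top in tool [-0.00182607 -0.00092783  0.0049979 ]
spool top in tool [ 5.29796608e-04 -9.29807249e-04  1.76484561e-06]
spool top in tool [ 0.00288566 -0.00093179 -0.00499437]
```

View pics/w8.png

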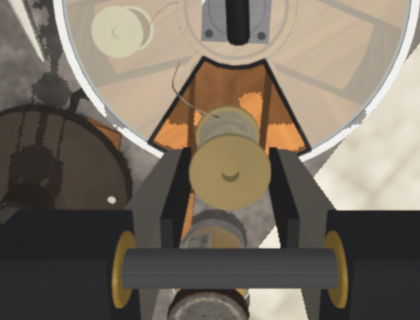

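Call:
apply_moves(moves=[[0.3, [-0.0087, 0.005, 0.01], 0], [0.3, [0, 0, 0.03], 0], [0.3, [0, 0, 0.025], 0], [0.3, [0, 0, 0.015], 0], [0.3, [0, 0, 0.007], 0]])

```text
clock: 16.6
tcp_pos: [0.5917, -0.0058, 0.0828]
ee_rot: [-0.003, 0.472, 0.882, -0.001]
force: [-0.5, 0.4, -0.4]
gripper_width: 0.402
grip_force: 15.0
```

Call:
apply_moves(moves=[[0.3, [0, 0, 0.006], 0], [0.3, [0, 0, 0.004], 0], [0.3, [0, 0, 0], 0], [0.3, [0, 0, 0], 0]])

```text
clock: 16.93
tcp_pos: [0.595, -0.0078, 0.0771]
ee_rot: [0.001, 0.473, 0.881, 0.0]
force: [-0.4, 0.5, 0.1]
gripper_width: 0.407
grip_force: 15.0
```

Run:
```python
from h import *
go([.594,-.009,.0745],np.radians(33.6))
```

```text
t 16.93 tcp [ 0.595  -0.0078  0.0771] az_y 33.6 tilt [ 1.5e-03 -3.0e-04 -1.0e+00] q6 -0.802 shift [-0.0005 -0.0016  0.0026] roll -8.452323565055764e-05 f [-0.4  0.5  0.1] g 0.407
```

Call:
apply_moves(moves=[[0.3, [0, -0.0015, 0.0026], 0], [0.3, [0, 0, 0], 0], [0.5, [0, 0, 0], 0], [0.5, [0, 0, 0], 0], [0.5, [0, 0, 0], 0]])

```text
clock: 17.35
tcp_pos: [0.5934, -0.0088, 0.0738]
ee_rot: [0.0, 0.473, 0.881, 0.0]
force: [0.2, 0.1, -0.7]
gripper_width: 0.501
grip_force: 0.0
```

Call:
apply_moves(moves=[[0.5, [0, 0, 0], 0], [0.5, [0, 0, -0.02], 0], [0.7, [0, 0, -0.04], 0], [0.8, [0, 0, -0.04], 0], [0.8, [0, 0, -0.01], 0]])

```text
clock: 17.77
tcp_pos: [0.5967, -0.0094, 0.191]
ee_rot: [0.005, 0.473, 0.881, 0.002]
force: [0.4, -0.1, 0.2]
gripper_width: 0.695
grip_force: 0.0
```

Call:
apply_moves(moves=[[0.8, [0, 0, 0], 0], [0.8, [0, 0, 0], 0]])

```text
clock: 17.93
tcp_pos: [0.5933, -0.0088, 0.1835]
ee_rot: [0.0, 0.473, 0.881, 0.0]
force: [-0.9, -0.3, -0.7]
gripper_width: 0.797
grip_force: 0.0
```

Run:
```python
from h import *
go([.5475,.0605,.16],np.radians(36.4))
c=manip.calibration("wrist"); im=manip.read_camera("wrist");cv2.imwrite("pics/w9.png",im[100:420,60:480])
```

```text
t 17.93 tcp [ 0.5933 -0.0088  0.1835] az_y 33.58 tilt [ 7.e-04 -2.e-04 -1.e+00] q6 -0.804 shift [0.083  0.0001 0.0234] roll -0.04929426474912835 f [-0.9 -0.3 -0.7] g 0.797
```

View pics/w9.png

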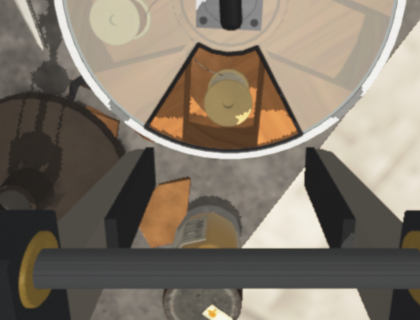

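The spool stands upright in compartment 2, at (228,98). Next: regrip the key and turn 72° to compartment 3.

Call:
apply_moves(moves=[[0.6, [0.0277, 0, 0.007], -0.025], [0.6, [0.0277, 0, 0.007], -0.024], [0.5, [0.0277, 0, 0.01], 0], [0.5, [0, 0, 0], 0], [0.5, [0, 0, 0.03], 0]], grip_force=60)

```text
clock: 18.4
tcp_pos: [0.5472, 0.0601, 0.1317]
ee_rot: [0.003, 0.45, 0.893, 0.001]
force: [1.7, 0.0, -0.4]
gripper_width: 0.5
grip_force: 0.0
```

Call:
apply_moves(moves=[[0.5, [0, 0, 0.025], 0], [0.5, [0, 0, 0.01], 0], [0.5, [0, 0, 0], 0]])

```text
clock: 18.65
tcp_pos: [0.5427, 0.0594, 0.0903]
ee_rot: [-0.004, 0.451, 0.892, -0.001]
force: [-0.1, -0.1, -0.1]
gripper_width: 0.499
grip_force: 0.0
```

Run:
```python
from h import *
go([.548,.0604,.0945],np.radians(36.4))
```

```text
t 18.65 tcp [0.5427 0.0594 0.0903] az_y 36.36 tilt [-0.0077  0.001  -1.    ] q6 -0.747 shift [-0.0023  0.0048 -0.0042] roll -0.0006461403220292539 f [-0.1 -0.1 -0.1] g 0.499
```

Call:
apply_moves(moves=[[0.5, [0, 0, 0], 0], [0.5, [0, 0, 0], 0]])

```text
clock: 18.82
tcp_pos: [0.5463, 0.059, 0.0955]
ee_rot: [0.001, 0.451, 0.892, 0.0]
force: [1.0, 0.3, 0.1]
gripper_width: 0.501
grip_force: 0.0
```

Run:
```python
from h import *
go([.548,.0604,.0945],np.radians(36.4))
```

```text
t 18.82 tcp [0.5463 0.059  0.0955] az_y 36.37 tilt [ 1.2e-03 -3.0e-04 -1.0e+00] q6 -0.747 shift [0.0002 0.0022 0.001 ] roll -0.0005437176879683481 f [1.  0.3 0.1] g 0.501
```

Centre it by 2 mm along the closing line, then grip and turn.

Call:
apply_moves(moves=[[0.3, [0, 0.002, 0.001], 0], [0.1, [0, 0, 0], 0], [0, [0, 0, 0], 0], [0, [0, 0, 0], 0], [0, [0, 0, 0], 0]])

```text
clock: 19.23
tcp_pos: [0.5473, 0.0605, 0.0938]
ee_rot: [0.0, 0.451, 0.893, 0.0]
force: [-0.3, 0.5, 0.2]
gripper_width: 0.158
grip_force: 0.0
```

Call:
apply_moves(moves=[[0, [0, 0, 0], 0], [0, [0, 0, 0], 0], [0, [0, 0, 0], 0]])

```text
clock: 19.48
tcp_pos: [0.5474, 0.0606, 0.0938]
ee_rot: [0.0, 0.451, 0.893, 0.0]
force: [-0.2, 1.5, 1.3]
gripper_width: 0.149
grip_force: 59.9
```

Call:
apply_moves(moves=[[0, [0, 0, 0], -0.057], [0, [0, 0, 0], -0.1], [0, [0, 0, 0], -0.1], [0, [0, 0, 0], -0.1], [0, [0, 0, 0], -0.1]])

```text
clock: 19.9
tcp_pos: [0.5471, 0.0603, 0.0938]
ee_rot: [-0.0, 0.235, 0.972, -0.0]
force: [-1.4, 0.1, 3.3]
gripper_width: 0.144
grip_force: 59.9
```

Call:
apply_moves(moves=[[0, [0, 0, 0], -0.1], [0, [0, 0, 0], -0.1], [0, [0, 0, 0], -0.1], [0, [0, 0, 0], -0.1], [0, [0, 0, 0], -0.1]])

```text
clock: 20.32
tcp_pos: [0.547, 0.0598, 0.0938]
ee_rot: [-0.0, -0.013, 1.0, -0.001]
force: [-2.3, -2.9, 3.2]
gripper_width: 0.145
grip_force: 59.9
```

Call:
apply_moves(moves=[[0, [0, 0, 0], -0.1], [0, [0, 0, 0], -0.1], [0, [0, 0, 0], -0.1], [0, [0, 0, 0], 0]])

```text
clock: 20.65
tcp_pos: [0.5471, 0.0596, 0.0939]
ee_rot: [-0.0, -0.161, 0.987, -0.001]
force: [-2.2, -3.4, 3.5]
gripper_width: 0.15
grip_force: 60.0
```

Run:
```python
from h import *
go([.548,.0604,.0945],np.radians(108.4));print(manip.read_state()["ft_torque"])
```

```text
t 20.65 tcp [0.5471 0.0596 0.0939] az_y 108.55 tilt [-5.0e-04 -1.7e-03 -1.0e+00] q6 -2.004 shift [-0.0011  0.0004 -0.0007] roll 0.002650842576557899 f [-2.2 -3.4  3.5] g 0.15
[-0.54235842  0.46678649  0.02135658]
```

Call:
apply_moves(moves=[[0.3, [0, 0, 0], 0], [0.5, [0, 0, 0], 0], [0.6, [0, 0, 0], 0], [0.6, [0, 0, 0], 0], [0.6, [0, 0, -0.03], 0]], grip_force=15)

```text
clock: 21.07
tcp_pos: [0.5426, 0.0611, 0.1178]
ee_rot: [-0.006, -0.159, 0.987, 0.002]
force: [-0.2, -0.8, 0.2]
gripper_width: 0.487
grip_force: 0.0
```

Call:
apply_moves(moves=[[0.6, [0, 0, -0.035], 0], [0.6, [0, 0, -0.025], 0], [0.6, [-0.0107, 0.0347, 0], 0], [0.6, [-0.0107, 0.0347, 0], 0], [0.6, [-0.0107, 0.0347, 0], 0]])

```text
clock: 21.48
tcp_pos: [0.5451, 0.1705, 0.1843]
ee_rot: [0.001, -0.159, 0.987, 0.0]
force: [0.8, -0.2, -0.4]
gripper_width: 0.602
grip_force: 0.0
```

Call:
apply_moves(moves=[[0.6, [-0.0107, 0.0347, 0], 0], [0.6, [-0.0107, 0.0347, 0], 0], [0.6, [-0.0107, 0.0347, 0], 0], [0.6, [-0.0107, 0.0347, 0], 0], [0.6, [-0.0107, 0.0347, 0], 0]])

```text
clock: 21.9
tcp_pos: [0.5402, 0.353, 0.1833]
ee_rot: [-0.0, -0.16, 0.987, 0.0]
force: [0.5, -0.7, -0.2]
gripper_width: 0.596
grip_force: 0.0
```

Call:
apply_moves(moves=[[0.6, [0, 0, 0], 0.05], [0.6, [0, 0, 0], 0], [0.6, [0, 0, 0], 0]])

```text
clock: 22.15
tcp_pos: [0.5405, 0.351, 0.183]
ee_rot: [-0.0, -0.136, 0.991, -0.0]
force: [0.2, 0.3, 0.5]
gripper_width: 0.598
grip_force: 0.0
```

Run:
```python
from h import *
go([.528,.368,.1],np.radians(105.6))
c=manip.calibration("wrist"); im=manip.read_camera("wrist");cv2.imwrite("pics/w10.png",cv2.resize(im,(784,588),interpolation=cv2.INTER_CUBIC))
for r in manip.silhouettes("spool_a_mid","wrist"):
    ys,xs=np.where(r["mask"]);print(r["score"],r["point"],plane(c,r["point"],.03),r["mask"].sum(),xs.min(),xs.max(),ys.min(),ys.max())
```

```text
t 22.15 tcp [0.5405 0.351  0.183 ] az_y 105.62 tilt [-6.e-04 -5.e-04 -1.e+00] q6 -1.454 shift [0.0074 0.0198 0.083 ] roll 0.00027695447946340934 f [0.2 0.3 0.5] g 0.598
0.62 [150.5, 2.2] [0.42425925 0.210549   0.03      ] 280 126 173 0 7
0.56 [316.1, 187.4] [0.52608381 0.36981978 0.03      ] 2062 293 340 160 214
0.22 [43.2, 121.3] [0.53310612 0.14213507 0.03      ] 21519 0 106 0 257
```

View pics/w10.png

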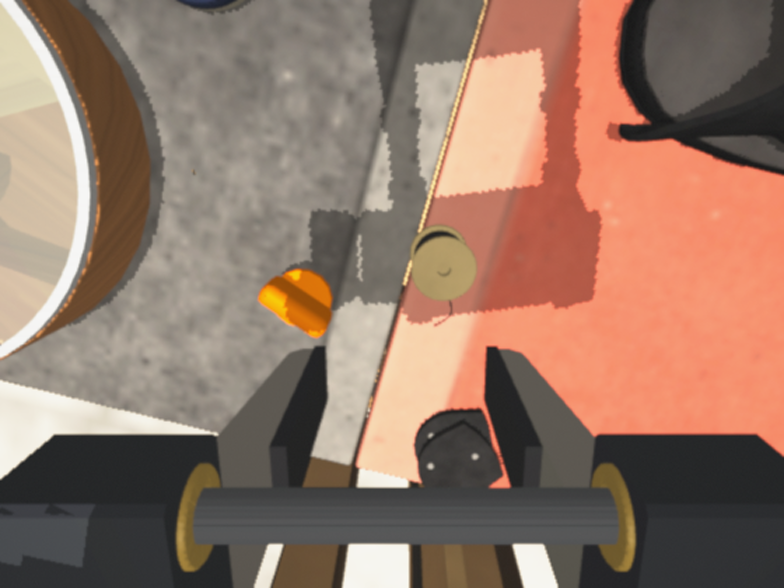

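The black-thread spool is at (443,267). The black fitting at (455,450) and the orange key at (300,300) are clear of the fingers.

Run:
```python
from h import *
c=manip.calibration("wrist");X=plane(c,np.array((443,267))/1.4,.048);print(X)
go([X[0],X[1],.050],np.radians(105.6))
print(plane(c,np.array((458,415))/1.4,.02),plane(c,np.array((300,300))/1.4,.05))
```

```text
[0.52565252 0.3676899  0.048     ]
t 22.25 tcp [0.5409 0.3501 0.1834] az_y 105.51 tilt [-3.e-04 -3.e-04 -1.e+00] q6 -1.454 shift [0.0099 0.0211 0.1334] roll -0.0015057796765480802 f [-0.5  0.2  0.3] g 0.603
[0.62727516 0.41071192 0.02      ] [0.56605427 0.29342777 0.05      ]
```

Call:
apply_moves(moves=[[0.6, [0.005, 0.0105, 0.02], 0], [0.6, [0.005, 0.0105, 0.03], 0], [0.6, [0, 0, 0.035], 0], [0.6, [0, 0, 0.03], 0], [0.6, [0, 0, 0.018], 0]], grip_force=15)

```text
clock: 22.67
tcp_pos: [0.5236, 0.3665, 0.0467]
ee_rot: [-0.002, -0.135, 0.991, -0.001]
force: [-0.4, -0.3, -0.3]
gripper_width: 0.602
grip_force: 0.0
```

Call:
apply_moves(moves=[[0.6, [0, 0, 0], 0], [0.45, [0, 0, 0], 0], [0.3, [0, 0, 0], 0], [0.3, [0, 0, 0], 0], [0.3, [0, 0, 0], 0]])

```text
clock: 23.08
tcp_pos: [0.5272, 0.369, 0.053]
ee_rot: [0.002, -0.135, 0.991, 0.001]
force: [0.3, 0.3, 2.4]
gripper_width: 0.405
grip_force: 15.0
```

Run:
```python
from h import *
a=np.radians(15.6);X=np.array([.5482,.06])+.082*np.array([np.cos(a),np.sin(a)]);print(X)
go([X[0],X[1],.17],np.radians(105.6))
```

```text
[0.62717933 0.08205143]
t 23.08 tcp [0.5272 0.369  0.053 ] az_y 105.53 tilt [ 0.0039  0.0016 -1.    ] q6 -1.418 shift [-0.02   -0.3032 -0.1171] roll -0.0012678134735291113 f [0.3 0.3 2.4] g 0.405
```

Call:
apply_moves(moves=[[0.5, [0, 0, 0], 0], [0.5, [0, 0, 0], 0], [0.5, [0, 0, 0.003], 0], [0.5, [0, 0, 0.002], 0], [0.5, [0, 0, 0], 0]])

```text
clock: 23.5
tcp_pos: [0.5249, 0.3683, 0.0446]
ee_rot: [-0.001, -0.135, 0.991, -0.0]
force: [-0.3, 0.4, -0.3]
gripper_width: 0.499
grip_force: 0.0
```

Call:
apply_moves(moves=[[0.5, [0, 0, 0], 0], [0.3, [0, 0, 0], 0], [0.3, [0, 0, 0], 0], [0.3, [0, 0, 0], 0], [0.3, [0, 0, 0], 0]])

```text
clock: 23.92
tcp_pos: [0.5255, 0.3685, 0.0455]
ee_rot: [0.0, -0.135, 0.991, -0.0]
force: [0.1, -0.5, 0.4]
gripper_width: 0.409
grip_force: 15.0
```

Call:
apply_moves(moves=[[0.3, [0, 0, -0.015], 0], [0.3, [0, 0, -0.03], 0], [0.3, [0, 0, -0.04], 0], [0.3, [0, 0, -0.035], 0], [0.3, [0, 0, 0], 0]])

```text
clock: 24.33
tcp_pos: [0.5299, 0.3706, 0.1751]
ee_rot: [0.007, -0.135, 0.991, 0.002]
force: [1.8, 0.5, -0.0]
gripper_width: 0.407
grip_force: 15.0
```

Call:
apply_moves(moves=[[0.3, [0, 0, 0], 0], [0.3, [0, 0, 0], 0]])

```text
clock: 24.5
tcp_pos: [0.5251, 0.3683, 0.1649]
ee_rot: [-0.0, -0.135, 0.991, -0.0]
force: [-0.0, 0.0, -2.0]
gripper_width: 0.406
grip_force: 15.0
```

Run:
```python
from h import *
go([.627,.082,.17],np.radians(105.6))
s,M=tool();c=manip.calibration("wrist"); im=manip.read_camera("wrist");cv2.imwrite("pics/w11.png",im)
for r in manip.silhouettes("spool_a_mid","wrist"):
    ys,xs=np.where(r["mask"]);print(r["score"],r["point"],M.T@(plane(c,r["point"],s["tcp_pos"][2]-.01)-s["tcp_pos"]),r["mask"].sum(),xs.min(),xs.max(),ys.min(),ys.max())
```

```text
t 24.5 tcp [0.5251 0.3683 0.1649] az_y 105.54 tilt [-8.e-04 -4.e-04 -1.e+00] q6 -1.418 shift [-0.0215 -0.3032 -0.0051] roll -0.0010934249202745328 f [-0.  0. -2.] g 0.406
0.69 [290.2, 270.0] [-0.00083892 -0.00024782  0.00999933] 6699 248 330 214 320
```

Call:
apply_moves(moves=[[0.3, [-0.001, -0.025, 0], 0], [0.3, [-0.0026, -0.0365, 0], 0], [0.3, [-0.0026, -0.0365, 0], 0], [0.3, [-0.0026, -0.0365, 0], 0], [0.3, [-0.0026, -0.0365, 0], 0]])

```text
clock: 25.02
tcp_pos: [0.5814, 0.2052, 0.1634]
ee_rot: [-0.002, -0.135, 0.991, -0.0]
force: [0.1, 1.0, -0.4]
gripper_width: 0.406
grip_force: 15.0
```

Call:
apply_moves(moves=[[0.3, [-0.0026, -0.0365, 0], 0], [0.3, [-0.0026, -0.0365, 0], 0], [0.3, [-0.0026, -0.0365, 0], 0], [0.3, [-0.002, -0.022, 0], 0], [0.3, [0, 0, 0], 0]])

```text
clock: 25.43
tcp_pos: [0.6273, 0.0782, 0.1635]
ee_rot: [-0.001, -0.133, 0.991, -0.0]
force: [0.3, -0.1, -0.3]
gripper_width: 0.409
grip_force: 15.0
```

Call:
apply_moves(moves=[[0.3, [0, 0, 0], 0], [0.3, [0, 0, 0], 0]])

```text
clock: 25.6
tcp_pos: [0.6259, 0.0836, 0.1641]
ee_rot: [-0.001, -0.135, 0.991, 0.001]
force: [-0.3, 1.1, -1.3]
gripper_width: 0.408
grip_force: 15.0
```

Run:
```python
from h import *
go([.627,.082,.077],np.radians(105.6))
s,M=tool();c=manip.calibration("wrist"); im=manip.read_camera("wrist");cv2.imwrite("pics/w12.png",im)
# opening: bright black-edged sector; predicted vs actual: find dark edge pixels near predicted opening side edges
g=cv2.cvtColor(im,cv2.COLOR_BGR2GRAY)
best=[]
for off in np.arange(-8,8.1,.5):
    v=[]
    for side in(-31,31):
        a=np.radians(15.6+off+side)
        for r in np.arange(.045,.085,.002):
            p=proj(c,[.5482+r*np.cos(a),.06+r*np.sin(a),.068]).round().astype(int)
            if 0<=p[0]<560 and 0<=p[1]<420: v.append(g[p[1],p[0]])
    best.append((np.mean(v),off,len(v)))
print(sorted(best)[:5])
```

```text
t 25.6 tcp [0.6259 0.0836 0.1641] az_y 105.56 tilt [-2.6e-03  7.0e-04 -1.0e+00] q6 -1.901 shift [-0.0008 -0.0019  0.0871] roll -0.0007819399540665017 f [-0.3  1.1 -1.3] g 0.408
[(np.float64(39.19047619047619), np.float64(-3.0), 42), (np.float64(41.26190476190476), np.float64(-2.5), 42), (np.float64(41.833333333333336), np.float64(-3.5), 42), (np.float64(52.73809523809524), np.float64(-2.0), 42), (np.float64(53.45238095238095), np.float64(-4.0), 42)]
```

Call:
apply_moves(moves=[[0.3, [-0.0017, -0.0062, 0.02], 0], [0.3, [0, 0, 0.03], 0], [0.3, [0, 0, 0.02], 0], [0.3, [0, 0, 0.01], 0], [0.3, [0, 0, 0.004], 0]])

```text
clock: 26.07
tcp_pos: [0.6282, 0.0786, 0.079]
ee_rot: [-0.002, -0.136, 0.991, 0.001]
force: [0.9, 0.1, -0.3]
gripper_width: 0.411
grip_force: 15.0
```

Call:
apply_moves(moves=[[0.3, [0, 0, 0], 0], [0.3, [0, 0, 0], 0], [0.3, [0, 0, 0.003], 0], [0.3, [0, 0, 0], 0]])

```text
clock: 26.4
tcp_pos: [0.631, 0.0773, 0.0796]
ee_rot: [0.001, -0.135, 0.991, -0.0]
force: [-0.9, 0.4, -0.9]
gripper_width: 0.412
grip_force: 15.0
```

Run:
```python
from h import *
go([.629,.078,.0745],np.radians(105.6))
```

```text
t 26.4 tcp [0.631  0.0773 0.0796] az_y 105.55 tilt [ 2.e-03 -2.e-04 -1.e+00] q6 -1.91 shift [0.0018 0.0012 0.0051] roll -0.000865047557441434 f [-0.9  0.4 -0.9] g 0.412
```

Call:
apply_moves(moves=[[0.3, [0.0015, 0.001, 0.004], 0], [0.3, [0, 0, 0], 0], [0.3, [0, 0, 0], 0], [0.5, [0, 0, 0], 0], [0.5, [0, 0, 0], 0]])

```text
clock: 26.82
tcp_pos: [0.6286, 0.0777, 0.0747]
ee_rot: [0.0, -0.135, 0.991, -0.0]
force: [0.3, -0.0, 0.3]
gripper_width: 0.497
grip_force: 0.0
```

Call:
apply_moves(moves=[[0.5, [0, 0, 0], 0], [0.5, [0, 0, 0], 0], [0.5, [0, 0, -0.02], 0], [0.6, [0, 0, -0.04], 0], [0.6, [0, 0, -0.035], 0]])

```text
clock: 27.23
tcp_pos: [0.6276, 0.0778, 0.1698]
ee_rot: [-0.001, -0.135, 0.991, 0.0]
force: [0.5, -0.2, -0.4]
gripper_width: 0.594
grip_force: 0.0
```

Call:
apply_moves(moves=[[0.6, [0, 0, 0], 0], [0.6, [0, 0, 0], 0]])

```text
clock: 27.4
tcp_pos: [0.6305, 0.0777, 0.1728]
ee_rot: [0.003, -0.135, 0.991, -0.001]
force: [-0.7, 0.3, 0.7]
gripper_width: 0.603
grip_force: 0.0
```

Run:
```python
from h import *
go([.5475,.0598,.16],np.radians(108.5))
s,M=tool();c=manip.calibration("wrist"); im=manip.read_camera("wrist");cv2.imwrite("pics/w13.png",im)
for t in("spool_a_mid","key"):
  for r in manip.silhouettes(t,"wrist"):
    ys,xs=np.where(r["mask"]);print(t,r["score"],r["point"],plane(c,r["point"],.05),r["mask"].sum(),xs.min(),xs.max(),ys.min(),ys.max())
print("expected",proj(c,[.629,.078,.052]))
for n in("top","scene"):
  manip.read_camera(n);ct=manip.calibration(n)
  for r in manip.silhouettes("spool_a_mid",n):print(n,r["score"],r["point"],plane(ct,r["point"],.03),r["mask"].sum())
g=cv2.cvtColor(im,cv2.COLOR_BGR2GRAY)[::6,::6]
```

```text
t 27.4 tcp [0.6305 0.0777 0.1728] az_y 105.54 tilt [ 6.3e-03 -5.0e-04 -1.0e+00] q6 -1.909 shift [0.0848 0.005  0.0123] roll -0.051638285120057636 f [-0.7  0.3  0.7] g 0.603
spool_a_mid 0.87 [291.2, 202.2] [0.6275497  0.07745357 0.05      ] 2183 266 314 172 229
key 0.62 [298.9, 87.3] [0.54471865 0.05998047 0.05      ] 3216 269 326 48 128
key 0.6 [544.0, 200.1] [0.57367756 0.26467707 0.05      ] 1240 524 559 178 221
expected [291.3852346 204.8161072]
top 0.51 [331.6, 166.6] [ 0.55090741 -0.03342251  0.03      ] 1536
top 0.45 [332.3, 173.0] [ 0.53622863 -0.03448235  0.03      ] 1443
```

Call:
apply_moves(moves=[[0.6, [0.0174, 0.0322, -0.01], 0], [0.6, [0.0174, 0.0322, -0.01], 0], [0.6, [0.0174, 0.0322, -0.01], 0], [0.6, [0.0174, 0.0322, 0], 0], [0.6, [0.0174, 0.0322, 0], 0]])

```text
clock: 28.17
tcp_pos: [0.5005, 0.2106, 0.1997]
ee_rot: [0.0, -0.135, 0.991, 0.0]
force: [0.1, 1.3, 0.4]
gripper_width: 0.598
grip_force: 0.0
```

Call:
apply_moves(moves=[[0.6, [0.0174, 0.0322, 0], 0], [0.6, [0.0174, 0.0322, 0], 0], [0.6, [0.0174, 0.0322, 0], 0], [0.6, [0.0174, 0.0322, 0], 0], [0.6, [0.0174, 0.0322, 0], 0]])

```text
clock: 28.58
tcp_pos: [0.373, 0.3423, 0.199]
ee_rot: [-0.0, -0.135, 0.991, -0.0]
force: [0.2, 0.2, -0.0]
gripper_width: 0.6
grip_force: 0.0
```

Call:
apply_moves(moves=[[0.6, [0.0174, 0.0322, 0], 0], [0.6, [0.0174, 0.0322, 0], 0], [0.6, [0.0174, 0.0322, 0], 0], [0.6, [0, 0, 0], 0], [0.6, [0, 0, 0], 0]])

```text
clock: 29.0
tcp_pos: [0.2971, 0.4212, 0.199]
ee_rot: [-0.0, -0.137, 0.991, -0.0]
force: [0.1, 0.2, -0.9]
gripper_width: 0.597
grip_force: 0.0
```

```bash
cat > look.py <<'E'
from h import *
go([.5475,.0598,.18],np.radians(108.5))
c=manip.calibration("wrist"); im=manip.read_camera("wrist")
print("view corners",[plane(c,p,0)[:2].round(2) for p in((0,0),(559,0),(0,300),(559,300))])
for r in manip.silhouettes("spool_a_mid","wrist"):
    ys,xs=np.where(r["mask"]);print(round(r["score"],2),r["point"],plane(c,r["point"],.03).round(3),r["mask"].sum(),xs.min(),xs.max(),ys.min(),ys.max())
for n in("top","scene"):
  manip.read_camera(n);ct=manip.calibration(n)
  for r in manip.silhouettes("spool_a_mid",n):print(n,round(r["score"],2),r["point"],plane(ct,r["point"],.03).round(3),r["mask"].sum())
E
python3 look.py
```

```text
t 29.0 tcp [0.2971 0.4212 0.199 ] az_y 105.75 tilt [-5.e-04 -9.e-04 -1.e+00] q6 -1.124 shift [-0.1429 -0.4157  0.0192] roll -0.04797831384793416 f [ 0.1  0.2 -0.9] g 0.597
view corners [array([0.21, 0.14]), array([0.08, 0.6 ]), array([0.5 , 0.16]), array([0.34, 0.73])]
top 0.58 [280.1, 131.7] [0.634 0.081 0.03 ] 289
scene 0.41 [308.9, 233.4] [0.547 0.049 0.03 ] 6016
```

No third spool anywhere. Back to the key, to shut the cover.

Call:
apply_moves(moves=[[0.6, [-0.0119, -0.0346, 0], 0], [0.6, [-0.0119, -0.0346, 0], 0], [0.6, [-0.0119, -0.0346, 0], 0], [0.6, [-0.0119, -0.0346, 0], 0], [0.6, [-0.0119, -0.0346, 0], 0]], grip_force=60)

```text
clock: 29.72
tcp_pos: [0.4033, 0.2676, 0.1997]
ee_rot: [0.0, -0.135, 0.991, 0.0]
force: [-0.1, 0.3, -0.3]
gripper_width: 0.6
grip_force: 0.0
```

Call:
apply_moves(moves=[[0.6, [-0.0119, -0.0346, 0], 0], [0.6, [-0.0119, -0.0346, 0], 0], [0.6, [-0.0119, -0.0346, 0], 0], [0.6, [-0.0119, -0.0346, 0], 0], [0.6, [-0.0119, -0.0346, 0], 0]])

```text
clock: 30.13
tcp_pos: [0.5068, 0.1163, 0.1997]
ee_rot: [0.0, -0.134, 0.991, -0.0]
force: [0.2, -0.0, 0.2]
gripper_width: 0.599
grip_force: 0.0
```

Call:
apply_moves(moves=[[0.5, [-0.0119, -0.0346, 0.01], 0], [0.5, [-0.0119, -0.0346, 0.01], 0], [0.5, [0, 0, 0.01], -0.048], [0.5, [0, 0, 0], 0], [0.5, [0, 0, 0], 0]])

```text
clock: 30.55
tcp_pos: [0.5467, 0.0581, 0.1689]
ee_rot: [-0.001, -0.158, 0.988, 0.0]
force: [-0.2, 0.7, 0.2]
gripper_width: 0.501
grip_force: 0.0
```

Run:
```python
from h import *
go([.5473,.0598,.0945],np.radians(108.5))
```

```text
t 30.55 tcp [0.5467 0.0581 0.1689] az_y 108.13 tilt [-1.9e-03  5.0e-04 -1.0e+00] q6 -2.001 shift [-0.0013  0.0014  0.0744] roll -0.006480537917360696 f [-0.2  0.7  0.2] g 0.501
```

Call:
apply_moves(moves=[[0.5, [-0.0013, 0.0014, 0.015], -0.006], [0.5, [0, 0, 0.025], 0], [0.5, [0, 0, 0.02], 0], [0.5, [0, 0, 0.01], 0], [0.5, [0, 0, 0.004], 0]])

```text
clock: 30.97
tcp_pos: [0.5468, 0.0613, 0.0943]
ee_rot: [-0.001, -0.162, 0.987, 0.0]
force: [-0.8, 0.3, 0.1]
gripper_width: 0.5
grip_force: 0.0
```

Call:
apply_moves(moves=[[0.5, [0, 0, 0], 0], [0.3, [0, 0, 0], 0], [0, [0, 0, 0], 0], [0, [0, 0, 0], 0], [0, [0, 0, 0], 0]])

```text
clock: 31.38
tcp_pos: [0.5487, 0.0604, 0.0965]
ee_rot: [0.001, -0.162, 0.987, -0.0]
force: [1.1, 0.6, 0.6]
gripper_width: 0.236
grip_force: 0.0
```

Call:
apply_moves(moves=[[0, [0, 0, 0], 0], [0, [0, 0, 0], 0], [0, [0, 0, 0], 0]])

```text
clock: 31.63
tcp_pos: [0.5486, 0.0601, 0.0961]
ee_rot: [0.001, -0.162, 0.987, -0.0]
force: [-0.7, -2.0, 2.8]
gripper_width: 0.148
grip_force: 60.0
```

Run:
```python
from h import *
go([.5473,.0598,.0945],np.radians(108.5))
```

```text
t 31.63 tcp [0.5486 0.0601 0.0961] az_y 108.62 tilt [ 1.2e-03 -5.0e-04 -1.0e+00] q6 -2.005 shift [0.0013 0.0001 0.0016] roll 0.0021217972319618195 f [-0.7 -2.   2.8] g 0.148
```

Gripped. Now turn back clockwise.

Call:
apply_moves(moves=[[0, [0, 0, 0], 0.06], [0, [0, 0, 0], 0.11], [0, [0, 0, 0], 0.11], [0, [0, 0, 0], 0.11], [0, [0, 0, 0], 0.11]])

```text
clock: 32.05
tcp_pos: [0.5487, 0.0599, 0.0961]
ee_rot: [0.001, 0.09, 0.996, -0.001]
force: [0.2, -2.6, 1.5]
gripper_width: 0.146
grip_force: 60.0
```

Call:
apply_moves(moves=[[0, [0, 0, 0], 0.11], [0, [0, 0, 0], 0.11], [0, [0, 0, 0], 0.11], [0, [0, 0, 0], 0.11], [0, [0, 0, 0], 0.11]])

```text
clock: 32.47
tcp_pos: [0.5486, 0.0596, 0.0961]
ee_rot: [0.001, 0.357, 0.934, -0.001]
force: [0.3, -3.3, 4.1]
gripper_width: 0.15
grip_force: 60.0
```

Call:
apply_moves(moves=[[0, [0, 0, 0], 0.11], [0, [0, 0, 0], 0.11], [0, [0, 0, 0], 0.11], [0, [0, 0, 0], 0.11], [0, [0, 0, 0], 0.11]])

```text
clock: 32.88
tcp_pos: [0.5483, 0.0594, 0.0961]
ee_rot: [0.001, 0.597, 0.802, -0.001]
force: [-1.1, -4.5, 4.3]
gripper_width: 0.148
grip_force: 60.0
```

Call:
apply_moves(moves=[[0, [0, 0, 0], 0.11], [0, [0, 0, 0], 0.11], [0, [0, 0, 0], 0.11], [0, [0, 0, 0], 0.11], [0, [0, 0, 0], 0.11]])

```text
clock: 33.3
tcp_pos: [0.548, 0.0593, 0.0961]
ee_rot: [0.001, 0.792, 0.61, -0.001]
force: [-1.7, -5.0, 4.8]
gripper_width: 0.146
grip_force: 60.0
```

Call:
apply_moves(moves=[[0, [0, 0, 0], 0.11], [0, [0, 0, 0], 0.11], [0, [0, 0, 0], 0.11], [0, [0, 0, 0], 0.11], [0, [0, 0, 0], 0.11]])

```text
clock: 33.72
tcp_pos: [0.5477, 0.0594, 0.0961]
ee_rot: [0.001, 0.928, 0.372, -0.001]
force: [-3.4, -4.4, 6.3]
gripper_width: 0.148
grip_force: 60.0
```

Call:
apply_moves(moves=[[0, [0, 0, 0], 0.11], [0, [0, 0, 0], 0.11], [0, [0, 0, 0], 0.11], [0, [0, 0, 0], 0.11], [0, [0, 0, 0], 0.11]])

```text
clock: 34.13
tcp_pos: [0.5476, 0.0597, 0.0961]
ee_rot: [0.001, 0.994, 0.106, -0.001]
force: [-2.9, -3.4, 5.8]
gripper_width: 0.148
grip_force: 60.0
```

Call:
apply_moves(moves=[[0, [0, 0, 0], 0.11], [0, [0, 0, 0], 0.11], [0, [0, 0, 0], 0.11], [0, [0, 0, 0], 0.11], [0, [0, 0, 0], 0]])

```text
clock: 34.55
tcp_pos: [0.5476, 0.0599, 0.0961]
ee_rot: [0.001, 0.994, -0.114, -0.001]
force: [-4.2, -1.9, 5.6]
gripper_width: 0.146
grip_force: 60.0
```

Run:
```python
from h import *
go([.548,.0604,.0945],np.radians(-110.4));print(manip.read_state()["ft_torque"])
```

```text
t 34.55 tcp [0.5476 0.0599 0.0961] az_y -103.03 tilt [-0.0016 -0.0011 -1.    ] q6 1.689 shift [ 0.0003 -0.0006  0.0015] roll 0.1285577866768688 f [-4.2 -1.9  5.6] g 0.146
[-0.45998687  0.818831   -0.03377228]
```

Call:
apply_moves(moves=[[0, [0, 0, 0], 0.06], [0, [0, 0, 0], 0.05], [0, [0, 0, 0], 0.02]])

```text
clock: 34.8
tcp_pos: [0.5475, 0.06, 0.0961]
ee_rot: [0.001, 0.984, -0.176, -0.001]
force: [-3.2, -2.6, 7.0]
gripper_width: 0.153
grip_force: 60.0
```

Run:
```python
from h import *
go([.548,.0604,.0945],np.radians(-113));print(manip.read_state()["ft_torque"],manip.read_state()["effort"][5])
```

```text
t 34.8 tcp [0.5475 0.06   0.0961] az_y -110.32 tilt [-0.0016 -0.001  -1.    ] q6 1.817 shift [ 0.0003 -0.0005  0.0016] roll 0.04672862141528422 f [-3.2 -2.6  7. ] g 0.153
[-0.31278911  0.88014765  0.18753581] 0.2486101258546114
```

Call:
apply_moves(moves=[[0, [0, 0, 0], 0.02], [0, [0, 0, 0], 0.02]])

```text
clock: 34.97
tcp_pos: [0.5476, 0.06, 0.0961]
ee_rot: [0.001, 0.981, -0.195, -0.001]
force: [-3.3, -1.0, 6.0]
gripper_width: 0.149
grip_force: 60.0
```

Run:
```python
from h import *
go([.548,.0604,.0945],np.radians(-113));print(manip.read_state()["ft_torque"],manip.read_state()["effort"][5])
```

```text
t 34.97 tcp [0.5476 0.06   0.0961] az_y -112.54 tilt [-0.0016 -0.001  -1.    ] q6 1.855 shift [ 0.0003 -0.0005  0.0016] roll 0.008084387607172117 f [-3.3 -1.   6. ] g 0.149
[-0.31822593  0.83901339  0.17650259] -0.037783883744850755
```

Call:
apply_moves(moves=[[0, [0, 0, 0], 0.02], [0, [0, 0, 0], 0.02]])

```text
clock: 35.13
tcp_pos: [0.5476, 0.0601, 0.096]
ee_rot: [0.001, 0.977, -0.215, -0.001]
force: [-3.4, -2.0, 6.5]
gripper_width: 0.145
grip_force: 60.0
```

Run:
```python
from h import *
go([.548,.0604,.0945],np.radians(-116));print(manip.read_state()["ft_torque"],manip.read_state()["effort"][5])
```

```text
t 35.13 tcp [0.5476 0.0601 0.096 ] az_y -114.83 tilt [-0.0016 -0.001  -1.    ] q6 1.895 shift [ 0.0003 -0.0005  0.0015] roll 0.020382382570065083 f [-3.4 -2.   6.5] g 0.145
[-0.34512484  0.8214808   0.21171039] -0.039963817689567804
```

Call:
apply_moves(moves=[[0, [0, 0, 0], 0.02], [0, [0, 0, 0], 0.015]])

```text
clock: 35.3
tcp_pos: [0.5476, 0.0601, 0.0961]
ee_rot: [0.001, 0.973, -0.232, -0.001]
force: [-3.7, -1.8, 6.3]
gripper_width: 0.147
grip_force: 60.0
```

Run:
```python
from h import *
go([.548,.0604,.0945],np.radians(-116));print(manip.read_state()["ft_torque"])
```

```text
t 35.3 tcp [0.5476 0.0601 0.0961] az_y -116.83 tilt [-1.5e-03 -9.0e-04 -1.0e+00] q6 1.93 shift [ 0.0002 -0.0005  0.0016] roll -0.014549811264874535 f [-3.7 -1.8  6.3] g 0.147
[-0.28046804  0.818431    0.20260432]
```

Call:
apply_moves(moves=[[0, [0, 0, 0], 0.015], [0, [0, 0, 0], 0.015]])

```text
clock: 35.47
tcp_pos: [0.5476, 0.0601, 0.0961]
ee_rot: [0.001, 0.969, -0.247, -0.001]
force: [-3.5, -2.4, 5.5]
gripper_width: 0.151
grip_force: 60.0
```

Run:
```python
from h import *
go([.548,.0604,.0945],np.radians(-116));print(manip.read_state()["ft_torque"])
c=manip.calibration("wrist"); g=cv2.cvtColor(manip.read_camera("wrist"),cv2.COLOR_BGR2GRAY)
best=[]
for off in np.arange(-8,10.1,.5):
    v=[]
    for side in(-31,31):
        a=np.radians(159.6+off+side)
        for r in np.arange(.045,.11,.002):
            p=proj(c,[.5482+r*np.cos(a),.06+r*np.sin(a),.068]).round().astype(int)
            if 0<=p[0]<560 and 0<=p[1]<420: v.append(g[p[1],p[0]])
    best.append((np.mean(v) if v else 999,off,len(v)))
print(sorted(best)[:4])
```

```text
t 35.47 tcp [0.5476 0.0601 0.0961] az_y -118.54 tilt [-1.5e-03 -9.0e-04 -1.0e+00] q6 1.96 shift [ 0.0002 -0.0005  0.0016] roll -0.04440092687875774 f [-3.5 -2.4  5.5] g 0.151
[-0.33287998  0.84483763  0.19963211]
[(np.float64(42.36363636363637), np.float64(-7.5), 66), (np.float64(42.53030303030303), np.float64(-7.0), 66), (np.float64(42.59090909090909), np.float64(-6.5), 66), (np.float64(42.81818181818182), np.float64(-6.0), 66)]
```

Call:
apply_moves(moves=[[0, [0, 0, 0], 0.02], [0, [0, 0, 0], 0.02]])

```text
clock: 35.68
tcp_pos: [0.5476, 0.0601, 0.0961]
ee_rot: [0.001, 0.964, -0.266, -0.001]
force: [-3.5, -1.7, 6.0]
gripper_width: 0.145
grip_force: 60.0
```

```bash
cat > e.py <<'E'
from h import *
go([.548,.0604,.0945],np.radians(-116));print(manip.read_state()["ft_torque"])
c=manip.calibration("top"); g=cv2.cvtColor(manip.read_camera("top"),cv2.COLOR_BGR2GRAY)
for side in(-31,31):
  o=[]
  for off in np.arange(-6,20.1,1):
    a=np.radians(159.6+off+side)
    v=[g[tuple(proj(c,[.5495+r*np.cos(a),.06+r*np.sin(a),.068]).round().astype(int)[::-1])] for r in np.arange(.046,.11,.002)]
    o.append((int(off),int(np.mean(v))))
  print(side,o)
E
python3 e.py
```

```text
t 35.68 tcp [0.5476 0.0601 0.0961] az_y -120.85 tilt [-1.5e-03 -9.0e-04 -1.0e+00] q6 2.0 shift [ 0.0002 -0.0005  0.0016] roll -0.08457342864992867 f [-3.5 -1.7  6. ] g 0.145
[-0.25667936  0.82608415  0.28867818]
-31 [(-6, 179), (-5, 173), (-4, 173), (-3, 179), (-2, 187), (-1, 195), (0, 203), (1, 209), (2, 211), (3, 214), (4, 216), (5, 216), (6, 217), (7, 219), (8, 220), (9, 222), (10, 223), (11, 222), (12, 221), (13, 220), (14, 219), (15, 216), (16, 215), (17, 212), (18, 214), (19, 215), (20, 217)]
31 [(-6, 230), (-5, 231), (-4, 231), (-3, 232), (-2, 232), (-1, 231), (0, 230), (1, 228), (2, 231), (3, 231), (4, 230), (5, 228), (6, 229), (7, 229), (8, 228), (9, 228), (10, 228), (11, 225), (12, 225), (13, 223), (14, 224), (15, 222), (16, 222), (17, 224), (18, 226), (19, 226), (20, 226)]
```

Call:
apply_moves(moves=[[0, [0, 0, 0], 0.02], [0, [0, 0, 0], 0]])

```text
clock: 35.9
tcp_pos: [0.5476, 0.0601, 0.0961]
ee_rot: [0.001, 0.961, -0.275, -0.001]
force: [-3.4, -1.2, 5.1]
gripper_width: 0.146
grip_force: 60.1
```

Run:
```python
from h import *
go([.548,.0604,.0945],np.radians(-116));print(manip.read_state()["ft_torque"])
```

```text
t 35.9 tcp [0.5476 0.0601 0.0961] az_y -121.93 tilt [-0.0015 -0.0011 -1.    ] q6 2.019 shift [ 0.0002 -0.0005  0.0016] roll -0.1034110634791956 f [-3.4 -1.2  5.1] g 0.146
[-0.17729708  0.79364333  0.51656675]
```

Call:
apply_moves(moves=[[0, [0, 0, 0], 0.02], [0, [0, 0, 0], 0]])

```text
clock: 36.07
tcp_pos: [0.5475, 0.0601, 0.0961]
ee_rot: [0.001, 0.959, -0.284, -0.001]
force: [-3.5, -1.6, 6.2]
gripper_width: 0.146
grip_force: 60.4
```

Run:
```python
from h import *
go([.548,.0604,.0945],np.radians(-116));print(manip.read_state()["ft_torque"])
```

```text
t 36.07 tcp [0.5475 0.0601 0.0961] az_y -123.03 tilt [-0.0016 -0.0013 -1.    ] q6 2.039 shift [ 0.0002 -0.0005  0.0016] roll -0.1226728878498986 f [-3.5 -1.6  6.2] g 0.146
[-0.24489143  0.81808321  0.79360232]
```

Call:
apply_moves(moves=[[0, [0, 0, 0], -0.04], [0, [0, 0, 0], -0.04], [0, [0, 0, 0], 0]])

```text
clock: 36.32
tcp_pos: [0.5478, 0.0602, 0.096]
ee_rot: [0.0, 0.969, -0.246, -0.0]
force: [-1.9, -2.3, 5.5]
gripper_width: 0.147
grip_force: 60.0
```

Run:
```python
from h import *
import pickle
for n,p in(("w4",(399,294)),("w5",(339,164))):
    c=pickle.load(open(n+".pkl","rb"))[0];X=plane(c,np.array(p)/1.4,.062)[:2];d=X-[.5482,.06];print(X,np.hypot(*d),np.degrees(np.arctan2(d[1],d[0])))
go([.548,.0604,.16],np.radians(-116));print(manip.read_state()["ft_torque"])
```

```text
[0.47613574 0.09360788] 0.07951569894372863 154.9975433315335
[0.4761857  0.09164047] 0.07865862177966916 156.28105662753302
t 36.32 tcp [0.5478 0.0602 0.096 ] az_y -118.46 tilt [-9.e-04 -7.e-04 -1.e+00] q6 1.958 shift [ 0.     -0.0002 -0.064 ] roll -0.04289242539507088 f [-1.9 -2.3  5.5] g 0.147
[-0.25539528  0.68432651  0.05618601]
```

Call:
apply_moves(moves=[[0, [0, 0, -0.005], 0], [0, [0, 0, -0.012], 0], [0, [0, 0, -0.015], 0], [0, [0, 0, -0.015], 0], [0, [0, 0, -0.005], 0]])

```text
clock: 36.73
tcp_pos: [0.5494, 0.0606, 0.1506]
ee_rot: [-0.001, 0.969, -0.247, 0.002]
force: [0.2, -0.3, -0.9]
gripper_width: 0.146
grip_force: 60.0
```

Call:
apply_moves(moves=[[0, [-0.0261, 0.0019, 0], 0], [0, [-0.0261, 0.0019, 0], 0], [0, [-0.0261, 0.0019, 0], 0], [0, [0, 0, 0], 0], [0, [0, 0, 0], 0]])

```text
clock: 37.15
tcp_pos: [0.4757, 0.0934, 0.1474]
ee_rot: [-0.0, 0.969, -0.246, -0.0]
force: [0.2, 0.9, -1.6]
gripper_width: 0.146
grip_force: 60.0
```

Run:
```python
from h import *
go([.4762,.0926,.087],np.radians(-118));print(manip.read_state()["ft_torque"])
c=manip.calibration("wrist");cv2.imwrite("pics/w14.png",manip.read_camera("wrist"))
```

```text
t 37.15 tcp [0.4757 0.0934 0.1474] az_y -118.5 tilt [-2.e-04  3.e-04 -1.e+00] q6 2.012 shift [0.0009 0.0005 0.0604] roll -0.0086784518788674 f [ 0.2  0.9 -1.6] g 0.146
[-0.00776853  0.13352122  0.05830561]
```

Call:
apply_moves(moves=[[0, [0.0009, 0.0005, 0.015], 0], [0, [0, 0, 0.015], 0], [0, [0, 0, 0.008], 0], [0, [0, 0, 0.005], 0], [0, [0, 0, 0.003], 0]])

```text
clock: 37.62
tcp_pos: [0.4773, 0.0918, 0.101]
ee_rot: [0.0, 0.969, -0.247, -0.0]
force: [0.6, -0.5, -0.8]
gripper_width: 0.148
grip_force: 60.0
```

Call:
apply_moves(moves=[[0, [0, 0, 0.004], 0], [0, [0, 0, 0.004], 0], [0, [0, 0, 0.004], 0], [0, [0, 0, 0], 0]])

```text
clock: 37.95
tcp_pos: [0.4767, 0.092, 0.0889]
ee_rot: [0.0, 0.969, -0.247, -0.0]
force: [0.5, -0.2, -1.4]
gripper_width: 0.147
grip_force: 60.0
```

In the hole with no contact force. Lower the last bit until the collar rests, then release and lift.

Call:
apply_moves(moves=[[0, [0, 0, 0.0015], 0], [0, [0, 0, 0.001], 0], [0, [0, 0, 0.001], 0], [0, [0, 0, 0], 0]])

```text
clock: 38.28
tcp_pos: [0.4773, 0.092, 0.0861]
ee_rot: [-0.0, 0.969, -0.247, 0.0]
force: [0.2, -0.4, -0.2]
gripper_width: 0.146
grip_force: 60.0
```

Call:
apply_moves(moves=[[0.3, [0, 0, 0], 0], [0.5, [0, 0, 0], 0], [0.5, [0, 0, 0], 0], [0.5, [0, 0, 0], 0], [0.5, [0, 0, 0], 0]])

```text
clock: 38.7
tcp_pos: [0.4772, 0.092, 0.0861]
ee_rot: [-0.0, 0.969, -0.247, 0.0]
force: [-1.3, -0.0, 0.6]
gripper_width: 0.486
grip_force: 0.0
```

Call:
apply_moves(moves=[[0.5, [0, 0, -0.02], 0], [0.6, [0, 0, -0.035], 0], [0.8, [0, 0, -0.035], 0], [0.8, [0, 0, -0.02], 0], [0.8, [-0.02, 0, 0], 0]])

```text
clock: 39.12
tcp_pos: [0.4645, 0.1004, 0.2021]
ee_rot: [-0.001, 0.969, -0.247, 0.006]
force: [1.2, 1.2, 1.2]
gripper_width: 0.764
grip_force: 0.0
```

Call:
apply_moves(moves=[[0.8, [-0.03, 0, 0], 0], [0.8, [-0.03, 0, 0], 0], [0.8, [-0.02, 0, 0], 0], [0.8, [0, 0, 0], 0], [0.8, [0, 0, 0], 0]])

```text
clock: 39.53
tcp_pos: [0.3892, 0.14, 0.1962]
ee_rot: [-0.0, 0.969, -0.246, 0.001]
force: [0.5, -0.5, 1.2]
gripper_width: 0.798
grip_force: 0.0
```

Run:
```python
from h import *
go([.548,.06,.2]);c=manip.calibration("wrist");im=manip.read_camera("wrist");cv2.imwrite("pics/fin.png",cv2.resize(im,(784,588)))
for t in("key","spool_a_mid"):
  for r in manip.silhouettes(t,"wrist"):print(t,round(r["score"],2),r["point"],plane(c,r["point"],.08).round(3),r["mask"].sum())
```

```text
t 39.53 tcp [0.3892 0.14   0.1962] az_y -118.47 tilt [ 1.3e-03 -2.0e-04 -1.0e+00] q6 2.119 shift [ 0.1777 -0.0054 -0.0036] roll None f [ 0.5 -0.5  1.2] g 0.798
key 0.97 [221.9, 338.4] [0.316 0.243 0.08 ] 1259
key 0.74 [24.7, 87.6] [0.553 0.26  0.08 ] 1920
key 0.72 [272.2, 45.3] [0.495 0.095 0.08 ] 30692
key 0.59 [292.2, 68.6] [0.475 0.09  0.08 ] 2492
spool_a_mid 0.39 [276.3, 45.8] [0.493 0.093 0.08 ] 30994
```

View pics/fin.png

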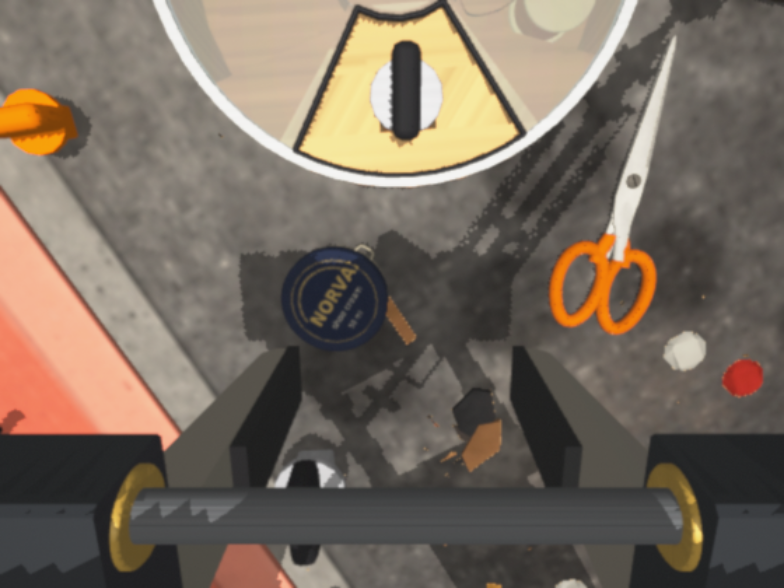

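The final picture shows the cover shut with its opening centred on the wooden sector. The key stands in its hole at (406,92), the tin is untouched at (335,298), and the gripper is clear of everything.

```bash
python3 -c "
from rig import manip
print(manip.sign_off())"
```

```text
the job is handed in; nothing more can be done
None
```

I put the two loose spools I found away in compartments 2 and 3, turned the cover shut with the key, stood the key back in its hole, and handed the job in (about 40 s of the 200 s used).

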